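Fit the drive sleeve and tube carousel on a lab mixer

ROBOT

A 6-joint arm with a two-finger parallel gripper is mounted at the origin on the work surface. World frame = base frame: x ahead of the robot, y to its left, z up, the work surface at z = 0. Lengths are in m, angles in rad, forces in N, time in s.
With the tool pointing down it reaches from about 0.375 to 0.9 m from the base axis. Payload 3.1 kg.
Tool frame: the origin (TCP) lies midway between the tips of the shut fingers; the grasp point (between the pads) lies 19 mm behind it; z points along the fingers, x is the direction in which the jaws open and shut, and the axes are right-handed (so a half turn about z gives the same grasp; the last joint's range is limited). The gripper opens to 87 mm and grips with 3 to 60 N. Pads are 19 mm wide; open, the fingers measure 117 mm over their backs; the gripper's body (75 mm by 190 mm) begins 51 mm behind the grasp point.
Start: joints at [-1.294, 0.527, 1.433, -0, 1.181, -0.178], TCP at [0.275, -0.561, 0.223] pointing down, gripper open.
Joint ranges: [-3.08, 3.08], [-0.75, 2.2], [0.22, 2.44], [-1.43, 4.57], [0, 2.65], [-2.85, 2.85]. Speed limits (rad/s): [2.79, 2.79, 3.14, 3.14, 3.14, 3.14].

INTERFACE

Orientations are given as a unit quaternion [x, y, z, w].
In Python, from rig import * gives the robot as it stands.
- The arm moves only by the tool drive_tool, never from a script. Its argument "plan" is a list of rows, each an object with "offset": the shift along the tool's x, y, z in cm, a list of three; "delta_rot": the turn, a rotation vector about the tool's x, y, z in degrees, a list of three; "jaw": the finger opening in cm, from 0 to 8.7. In form: [{"offset": [dx, dy, dz], "delta_rot": [wx, wy, wz], "jaw": jaw}, ...]. A call has exactly 8 rows; each row is the pose to reach, as a shift and turn from the pose commanded when the call began, along the tool's axes at that moment; what a row does not reach only later rows make up. A row lasts 1/12 s, in which the tool goes at most 41.7 mm and 7.16 degrees, less where a joint would pass 70% of its speed; a pose out of reach is approached as far as the arm can. A call with a gripper value outside its range is refused whole. The fingers move at their own pace and stop on an object; "squeeze" is the grip in N (left out, the last holds). Time passes only in rows, so rows that repeat a pose let the fingers close, or fill a call up. It gives the time, the measured TCP pose, the force and the opening at its end, in the units of the state.
- get_obs(): the state, without advancing time (a new reading comes with each control period).
- camera(name): name is "side" or "top" or "wrist"; returns the picture (420x560x3 uint8, red, green, blue); there is no depth.
- calibration(name): a dict with "K" (3x3 intrinsics, pixels), "pose" (4x4, takes a point from camera to world coordinates); the wrist camera has in their place "tool_from_camera" (4x4, takes a point from camera to tool coordinates, whose origin is the TCP and whose axes are the tool frame's). Camera axes: x right, y down, z forward; pixel columns grow to the right and rows downward; lengths in m; the calibration is good to about 2 mm. A picture is of the moment at which its call begins: read the wrist's pose just before it. calibration takes no time and is no camera call.
- hand_in(): hands the job in, once; it reports no verdict.
The state is a dict: "time": time; "q": joint angles; "joint_velocities": joint speeds; "joint_torque": joint torques, N m; "position": TCP position; "tool_rot": TCP orientation; "ft_force": force on the tool from outside, world axes, zero at the start; "moment": the same for the moment, N m; "grip_width": finger opening in m.
Only numpy, scipy, OpenCV 4.12 (cv2) and the standard library are available. Lean on these libraries where they do the work, as an engineer would, in place of code of your own. Each camera call takes 0.05 s, during which the arm holds its last target.

TASK

Get the tube mixer ready: stand the lying white drive sleeve up on the bench on its toothed end and let go of it, then take it again from above, put it teeth down over the mixer's spindle and turn it by feel until its teeth drop past the cross pin and it sits fully home on the round flange. Then fit the tube carousel over the spindle so that it rests level on the sleeve. Set both parts down rather than dropping them, do not shift the mixer's neighbours (amber bottle, tube rack, calculator), and leave everything standing free.

Things in the scene. Friction and masses are not known exactly. Their poses are not given: they have to be found in the camera images.
- spindle_seat (a point): Point on the spindle's axis at the top of its round dark flange (60 mm across), where the sleeve's teeth must rest, 55 mm above the bench; z up. Fixed to the white mixer base, 170 mm along this x, 140 mm along y, 45 mm high, centred under this point, fastened left or right of the sleeve. These axes say nothing of the cross pin's angle.
- spindle_tip (a point): Top of the upright steel spindle, on its axis, 100 mm above the flange; z up. Spindle 19 mm in diameter, its last 8 mm tapered to 10 mm.
- pin_center (a point): Middle of the brass cross pin, on the spindle's axis. The pin is 6 mm thick, 5 to 11 mm above the flange, and sticks out level to 17 mm from the axis on both sides. Its angle about the axis differs every time and is NOT given by this point's axes. The motor holds the spindle with about 0.2 N m of friction, so light contact does not turn it.
- sleeve_center (a point): Centre of the loose white drive sleeve, on its axis, half-way along: octagonal tube, 70 mm long, 40 mm across flats, octagonal bore 22 mm across, about 0.12 kg. z runs along the tube from the toothed end to the plain end with the 12 mm blue band (+z). x and y are normal to flats. It starts lying on a flat, this point 20 mm above the bench, the blue end to the robot's left.
- sleeve_teeth (a point): Centre of the sleeve's toothed end (35 mm from its centre), axes as sleeve_center. Four teeth 14 mm long and 10 mm wide stand half-way between x and y; the four gaps lie on +x, +y, -x and -y. The pin fits any gap with about 6 degrees of play either way. With its teeth on top of the pin the sleeve sits 11 mm too high.
- carousel_center (a point): Centre of the loose tube carousel, half-way up (37.5 mm above its underside), z up: lilac disc 110 mm across, 24 mm thick, coloured caps to 30 mm height, and on top a white round grip hub 34 mm in diameter reaching to 75 mm. From below a bore 22 mm wide, 40 mm deep. About 0.3 kg. It stands on the bench on the other side of the sleeve from the mixer.
- bottle_center (a point): Bystander: loose amber bottle with blue cap, 60 mm across, 110 mm tall; its centre.
- rack_center (a point): Bystander: loose blue tube rack, 55 x 115 x 40 mm, coloured caps on top to 54 mm; centre of its block.
- calculator_center (a point): Bystander: loose dark blue pocket calculator lying flat, 130 x 72 x 14 mm; its centre.
There are look-alikes about, which are no part of the job. Leave any green or yellow look-alike of the part that bears carousel_center alone. Of the things that look like the part that bears sleeve_center, take the one that is farthest to the robot's right at the start.

How it is judged:
On the way, in this order (a step that is already met when the one before it is completed fails the run):
1. the sleeve stands upright on the bench on its toothed end, let go (z of sleeve_center in the frame of spindle_seat between -0.024 and -0.016 m and angle between sleeve_center's own z axis and vertical below 0.1 rad and contact force between sleeve and the fingers below 0.1 N), for 0.2 s.
2. the sleeve is on the spindle, teeth down past the pin, fully home on the flange, let go (horizontal distance between sleeve_center and spindle_seat below 0.004 m and z of sleeve_center in the frame of spindle_seat between 0.031 and 0.038 m and angle between sleeve_center's own z axis and vertical below 0.08 rad and contact force between sleeve and the fingers below 0.1 N), for 0.2 s.
At the end, for the whole second after the job is handed in: The sleeve is upright on the spindle (axis within 4 mm and 4.5 degrees), teeth down, its centre 31 to 38 mm above the flange (fully home: 35); the carousel rests on it, centred within 5 mm, level within 3.4 degrees, its centre 103.5 to 110.5 mm above the flange (home: 107.5); both at rest (horizontal distance between sleeve_center and spindle_seat below 0.004 m and z of sleeve_center in the frame of spindle_seat between 0.031 and 0.038 m and angle between sleeve_center's own z axis and vertical below 0.08 rad and horizontal distance between carousel_center and spindle_seat below 0.005 m and z of carousel_center in the frame of spindle_seat between 0.1035 and 0.1105 m and angle between carousel_center's own z axis and vertical below 0.06 rad and linear speed of each of carousel, sleeve below 0.02 m/s); the robot touches nothing.
It fails at once if the sleeve or the carousel is dropped (falls free, not touched by the fingers, faster than 0.6 m/s, about a 2 cm drop) ((linear speed of sleeve above 0.6 m/s and contact force between sleeve and the fingers below 0.05 N) or (linear speed of carousel above 0.6 m/s and contact force between carousel and the fingers below 0.05 N)).
It fails at once if a bystander is shifted by more than 20 mm (distance of any of bottle_center, rack_center, calculator_center from where it was at the start of the episode above 0.02 m).
It also fails if it takes over 72 s, if anything falls off the work surface, if the arm or the gripper's body presses on something with over 40 N, if the wrist force passes 120 N, or if a joint passes its speed limit or range.

## Working session

There is one attempt and no reset: what is moved stays moved. The work goes in short steps, Python scripts to look and compute and a tool call to move; the robot and the scene stay as the last step left them, time stands still between calls to the robot, and variables do not carry over. Pictures are saved under pics/ and viewed, and the job is handed in when it is done.

Besides the shell and the picture viewer there is one more tool, called after "Emit:" in YAML: its name, and indented under it one key for each argument. drive_tool: Moves the arm, as the interface text tells. Its arguments: {"type":"object","properties":{"plan":{"type":"array","items":{"type":"object","properties":{"offset":{"type":"array","items":{"type":"number"}},"delta_rot":{"type":"array","items":{"type":"number"}},"jaw":{"type":"number"}}}},"squeeze":{"type":"number"}},"required":["plan"]}

```bash
ls; mkdir -p pics; python3 - <<'E'
from rig import *
import cv2,json
o=get_obs();print({k:o[k] for k in o})
for n in ["side","top","wrist"]:
    c=calibration(n);print(n,{k:(v.tolist() if hasattr(v,'tolist') else v) for k,v in c.items()})
    cv2.imwrite(f"pics/{n}0.png",camera(n)[:,:,::-1])
E
```

```text
pics
{'time': 0.0, 'q': array([-1.29451416e+00,  5.28477569e-01,  1.43390801e+00, -7.47780075e-06,
        1.18138604e+00, -1.78497964e-01]), 'joint_velocities': array([ 0.00045026,  0.00114388,  0.00199274, -0.00235506,  0.0003742 ,
        0.0015075 ]), 'joint_torque': array([-7.70662245e-04, -4.40053654e+01, -1.76591706e+01,  6.31835335e-02,
        5.81997342e-02, -1.62989122e-04]), 'position': array([ 0.2743625 , -0.56074256,  0.22156281]), 'tool_rot': array([ 8.48311752e-01, -5.29495972e-01, -8.09432569e-04, -7.29247848e-04]), 'ft_force': array([-0.14321448,  0.21667612, -0.26878246]), 'moment': array([-0.02168485,  0.01339026, -0.0305025 ]), 'grip_width': 0.08705955949217886}
side {'K': [[523.6564633155109, 0.0, 272.90768110408425], [0.0, 523.6564633155109, 209.56054328644163], [0.0, 0.0, 1.0]], 'pose': [[-0.9568327028808252, -0.22371119812961796, 0.18553834786691864, 0.2790491625792302], [-0.29063884611441715, 0.7375690259847851, -0.60952521936105, 0.8484791073505074], [-0.000489721405550724, -0.6371383144492777, -0.7707493291814653, 1.2454613678749935], [0.0, 0.0, 0.0, 1.0]]
[... 155 characters left out ...]
-0.9921543011147829, 0.12139670504224483, 0.41858588112254386], [-0.9995470559288935, -0.029218335817491663, 0.0072091494600423755, -0.06295067061568634], [-0.0036055789490990328, -0.12155711263226364, -0.9925778902277385, 1.323772473269543], [0.0, 0.0, 0.0, 1.0]]}
wrist {'K': [[317.3670187458148, 0.0, 279.8246096916446], [0.0, 317.3670187458148, 205.9756109061804], [0.0, 0.0, 1.0]], 'tool_from_camera': [[0.9999988548247958, -0.0015124947246938334, -5.204616047935512e-05, -0.00097120284636798], [0.0014594364626705659, 0.9546768772567171, 0.29764060555739447, -0.0816772937476243], [-0.00040049257980051425, -0.29764034066481787, 0.9546779913743813, -0.16171375233506585], [0.0, 0.0, 0.0, 1.0]]}
```

View pics/top0.png

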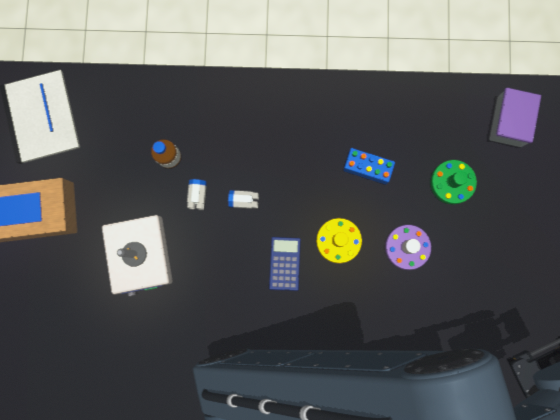

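View pics/side0.png

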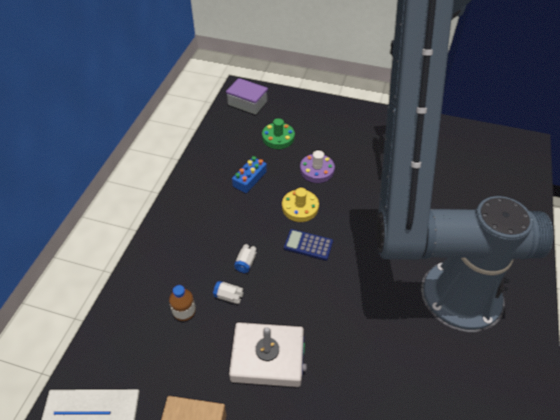

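View pics/wrist0.png

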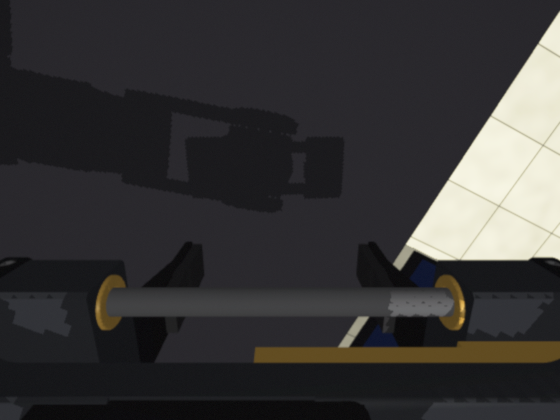

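The top view shows two white sleeves with blue bands, at (197,194) and (243,199). The farthest right is (243,199), which also has its blue end to the left. Of the three carousels, lilac is at (408,246), yellow (340,240) and green (454,181), so I want the lilac one. I'll confirm these with crops and measure.

```bash
cat > h.py <<'E'
import numpy as np, cv2
from rig import *
from scipy.spatial.transform import Rotation as R
def cam(n):
    c=calibration(n);K=np.array(c['K'])
    if n=='wrist':
        o=get_obs();T=np.eye(4);T[:3,:3]=R.from_quat(o['tool_rot']).as_matrix();T[:3,3]=o['position']
        return K,T@np.array(c['tool_from_camera'])
    return K,np.array(c['pose'])
def ray(KP,u,v):
    K,P=KP;d=P[:3,:3]@np.linalg.inv(K)@np.array([u,v,1.]);return P[:3,3],d/np.linalg.norm(d)
def plane(KP,u,v,z):
    o,d=ray(KP,u,v);return o+d*(z-o[2])/d[2]
def tri(rs):
    A=np.zeros((3,3));b=np.zeros(3)
    for o,d in rs:
        M=np.eye(3)-np.outer(d,d);A+=M;b+=M@o
    return np.linalg.solve(A,b)
def proj(KP,p):
    K,P=KP;q=K@(P[:3,:3].T@(np.array(p)-P[:3,3]));return q[:2]/q[2]
def crop(im,x0,y0,x1,y1,s,fn):
    cv2.imwrite(fn,cv2.resize(im[y0:y1,x0:x1,::-1],None,fx=s,fy=s,interpolation=cv2.INTER_CUBIC))
E
python3 - <<'E'
import cv2,numpy as np
t=cv2.imread('pics/top0.png');s=cv2.imread('pics/side0.png')
f=lambda im,x0,y0,x1,y1,k:cv2.resize(im[y0:y1,x0:x1],None,fx=k,fy=k,interpolation=cv2.INTER_CUBIC)
a=np.vstack([np.hstack([f(t,180,165,270,225,4),f(t,95,205,185,265,4)]),np.hstack([f(s,205,235,295,310,4)[:300],f(s,220,315,310,390,4)[:300]])])
cv2.imwrite('pics/c0.png',a)
E
```

```text
(no output)
```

View pics/c0.png

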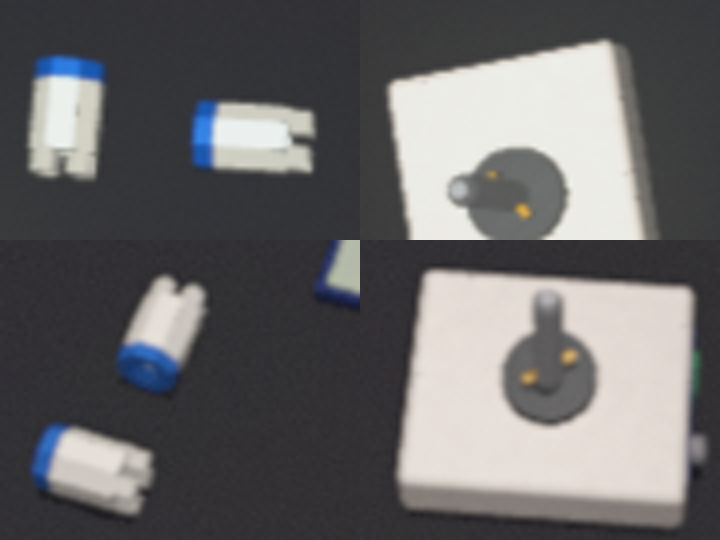

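```bash
cat > m0.py <<'E'
from h import *
t=cv2.imread('pics/top0.png')[:,:,::-1];s=cv2.imread('pics/side0.png')[:,:,::-1]
T=cam('top');S=cam('side')
def big(m,box):
    x0,y0,x1,y1=box;k=np.zeros(m.shape,np.uint8);k[y0:y1,x0:x1]=m[y0:y1,x0:x1]
    n,l,st,c=cv2.connectedComponentsWithStats(k,connectivity=8)
    i=1+np.argmax(st[1:,4]);return (l==i).astype(np.uint8)
def hsv(im): return cv2.cvtColor(np.ascontiguousarray(im),cv2.COLOR_RGB2HSV)
# sleeve
for n,im,C,box in(('top',t,T,(222,180,270,215)),('side',s,S,(230,238,265,276))):
    g=im.max(2)
    m=big((g>110).astype(np.uint8),box)
    c,_=cv2.findContours(m,0,1);r=cv2.minAreaRect(c[0]);print(n,'sleeve rect',r, m.sum())
    bp=cv2.boxPoints(r)
    print([plane(C,*p,0.02).round(4).tolist() for p in bp],plane(C,*r[0],.02).round(4))
    b=big(((hsv(im)[...,0]>100)&(hsv(im)[...,0]<125)&(hsv(im)[...,1]>150)).astype(np.uint8),box)
    mm=cv2.moments(b,True);print('blue',mm['m10']/mm['m00'],mm['m01']/mm['m00'])
# flange from points
fl=[(T,134.5,253.75),(S,267.25,349.5)]
tip=[(T,120,252.5),(S,267,330)]
for C,u,v in fl: print('flange',plane(C,u,v,.055).round(4))
for C,u,v in tip: print('tip',plane(C,u,v,.155).round(4))
for C,a,b in((T,(127.75,248.5),(135.75,257.75)),(S,(262.25,349.5),(272.25,344.25))):
    p=plane(C,*a,.064);q=plane(C,*b,.064);print('pin',p.round(4),q.round(4),((p+q)/2).round(4),np.degrees(np.arctan2(*(q-p)[1::-1])))
# hubs
for n,im,C,box,box2 in(('top',t,T,(380,218,440,275),(400,235,425,260)),('side',s,S,(295,145,340,185),(305,148,330,165))):
    H=hsv(im)
    m=big(((H[...,0]>120)&(H[...,0]<150)&(H[...,1]>70)&(H[...,2]>60)).astype(np.uint8),box)
    c,_=cv2.findContours(m,0,1);e=cv2.fitEllipse(cv2.convexHull(c[0]));print(n,'disc',e,plane(C,*e[0],.024 if n=='top' else .018).round(4))
    w=big(((H[...,1]<40)&(H[...,2]>215)).astype(np.uint8),box2)
    mm=cv2.moments(w,True);u=mm['m10']/mm['m00'],mm['m01']/mm['m00'];print('hub',u,w.sum(),plane(C,*u,.075).round(4))
E
python3 m0.py
```

```text
top sleeve rect ((242.81715393066406, 198.9260711669922), (30.191091537475586, 16.717382431030273), 3.5763344764709473) 484
[[0.5788, 0.1103, 0.02], [0.6208, 0.1096, 0.02], [0.6182, 0.0343, 0.02], [0.5763, 0.0353, 0.02]] [0.5985 0.0723 0.02  ]
blue 230.22222222222223 198.03703703703704
side sleeve rect ((245.10342407226562, 257.24139404296875), (15.598407745361328, 27.482912063598633), 21.801410675048828) 366
[[0.6206, 0.1106, 0.02], [0.622, 0.0194, 0.02], [0.5756, 0.0267, 0.02], [0.5759, 0.117, 0.02]] [0.5984 0.0693 0.02  ]
blue 241.49166666666667 266.85833333333335
flange [0.4537 0.3224 0.055 ]
flange [0.4512 0.3307 0.055 ]
tip [0.4527 0.3242 0.155 ]
tip [0.4513 0.3294 0.155 ]
pin [0.4654 0.3365 0.064 ] [0.4441 0.316  0.064 ] [0.4548 0.3263 0.064 ] -136.13496137395154
pin [0.4614 0.3381 0.064 ] [0.4424 0.3183 0.064 ] [0.4519 0.3282 0.064 ] -133.77898324625002
top disc ((408.0255432128906, 246.9051971435547), (45.239990234375, 46.16659164428711), 113.18657684326172) [ 0.4912 -0.3378  0.024 ]
hub (413.0927152317881, 245.49006622516555) 151 [ 0.4921 -0.3389  0.075 ]
side disc ((316.73748779296875, 167.39447021484375), (30.435138702392578, 35.298038482666016), 93.45340728759766) [ 0.4897 -0.3342  0.018 ]
hub (317.9791666666667, 154.1875) 48 [ 0.4901 -0.3371  0.075 ]
```

```bash
cat >> h.py <<'E'
def Rdown(psi,tilt=0.,axis=(1,0,0)):
    """x_tool at angle psi (deg) in world, pointing down, then turned tilt deg about its own x_tool direction in world"""
    a=np.radians(psi);c,s=np.cos(a),np.sin(a)
    M=np.array([[c,s,0],[s,-c,0],[0,0,-1.]])
    return R.from_rotvec(np.radians(tilt)*M[:,0])*R.from_matrix(M)
def go(p,Rt,frm=None):
    o=get_obs();R0=R.from_quat(o['tool_rot']);p0=o['position']
    d=R0.inv().apply(np.array(p)-p0)*100
    print('offset cm',d.round(2).tolist(),'rot deg',np.degrees((R0.inv()*Rt).as_rotvec()).round(2).tolist())
def st():
    o=get_obs();print('t',round(o['time'],2),'p',o['position'].round(4),'F',o['ft_force'].round(2),'M',o['moment'].round(3),'w',round(o['grip_width'],4),'q',np.degrees(o['q']).round(0))
    M=R.from_quat(o['tool_rot']).as_matrix();print('xt',M[:,0].round(3),'zt',M[:,2].round(3))
E
python3 -c "
from h import *
go([.598,.072,.17],Rdown(0))"
```

```text
offset cm [-42.63, -56.87, 5.27] rot deg [-0.07, 0.08, -63.94]
```

Emit:
drive_tool:
  plan:
    - {"offset": [-42.6, -56.9, 0], "delta_rot": [0, 0, -64], "jaw": 8.7}
    - {"offset": [-42.6, -56.9, 0], "delta_rot": [0, 0, -64], "jaw": 8.7}
    - {"offset": [-42.6, -56.9, 0], "delta_rot": [0, 0, -64], "jaw": 8.7}
    - {"offset": [-42.6, -56.9, 0], "delta_rot": [0, 0, -64], "jaw": 8.7}
    - {"offset": [-42.6, -56.9, 0], "delta_rot": [0, 0, -64], "jaw": 8.7}
    - {"offset": [-42.6, -56.9, 0], "delta_rot": [0, 0, -64], "jaw": 8.7}
    - {"offset": [-42.6, -56.9, 0], "delta_rot": [0, 0, -64], "jaw": 8.7}
    - {"offset": [-42.6, -56.9, 0], "delta_rot": [0, 0, -64], "jaw": 8.7}

```text
time: 0.82
position: [0.4269, -0.2628, 0.2225]
tool_rot: [0.998, -0.055, -0.0, -0.0]
ft_force: [1.2, -0.2, 0.8]
grip_width: 0.087
```

```bash
python3 -c "
from h import *
st();go([.598,.072,.17],Rdown(0))"
```

```text
t 0.82 p [ 0.4269 -0.2628  0.2225] F [ 1.22 -0.16  0.77] M [ 0.041 -0.141 -0.023] w 0.087 q [-44.  21. 100.   0.  60. -38.]
xt [ 0.994 -0.11  -0.   ] zt [-0.  0. -1.]
offset cm [13.32, -35.16, 5.25] rot deg [-0.02, 0.01, -6.32]
```

Emit:
drive_tool:
  plan:
    - {"offset": [13.3, -35.2, 5.2], "delta_rot": [0, 0, -6.3], "jaw": 8.7}
    - {"offset": [13.3, -35.2, 5.2], "delta_rot": [0, 0, -6.3], "jaw": 8.7}
    - {"offset": [13.3, -35.2, 5.2], "delta_rot": [0, 0, -6.3], "jaw": 8.7}
    - {"offset": [13.3, -35.2, 5.2], "delta_rot": [0, 0, -6.3], "jaw": 8.7}
    - {"offset": [13.3, -35.2, 5.2], "delta_rot": [0, 0, -6.3], "jaw": 8.7}
    - {"offset": [13.3, -35.2, 5.2], "delta_rot": [0, 0, -6.3], "jaw": 8.7}
    - {"offset": [13.3, -35.2, 5.2], "delta_rot": [0, 0, -6.3], "jaw": 8.7}
    - {"offset": [13.3, -35.2, 5.2], "delta_rot": [0, 0, -6.3], "jaw": 8.7}

```text
time: 1.48
position: [0.5786, 0.0307, 0.1765]
tool_rot: [1.0, -0.003, -0.0, 0.0]
ft_force: [1.0, -1.2, 0.4]
grip_width: 0.0865
```

```bash
python3 -c "
from h import *
st();im=camera('wrist');cv2.imwrite('pics/w1.png',im[:,:,::-1]);print(get_obs()['position'])"
```

```text
t 1.48 p [0.5786 0.0307 0.1765] F [ 1.04 -1.23  0.42] M [-0.027 -0.126 -0.039] w 0.0865 q [-8. 30. 91. -0. 59. -8.]
xt [ 1.    -0.006 -0.   ] zt [-0. -0. -1.]
[0.58169305 0.03743338 0.17568928]
```

View pics/w1.png

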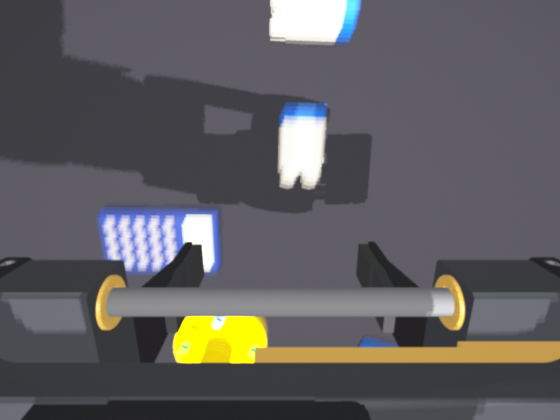

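The wrist view shows the target sleeve at (302,145), blue band up (+y) and two teeth at the bottom. The look-alike is at (315,20).

```bash
python3 -c "
from h import *
im=cv2.imread('pics/w1.png')[:,:,::-1]
c=calibration('wrist');K=np.array(c['K'])
T=np.eye(4);T[:3,:3]=Rdown(-.3).as_matrix();T[:3,3]=[.5786,.0307,.1765];KP=(K,T@np.array(c['tool_from_camera']))
g=im.max(2).copy();m=np.zeros(g.shape,np.uint8);m[95:200,265:340]=(g[95:200,265:340]>130)
cs,_=cv2.findContours(m,0,1);cc=max(cs,key=cv2.contourArea);r=cv2.minAreaRect(cc);print(r)
for p in cv2.boxPoints(r):print(p,plane(KP,*p,.03).round(4))
print(plane(KP,*r[0],.03))
for row in (125,135,145,155,165,175):
  xs=np.where(m[row])[0];print(row,xs.min(),xs.max(),plane(KP,(xs.min()+xs.max()+1)/2-.5,row,.03).round(4))
for row in (95,102,104,188):print(row,plane(KP,302,row,.02).round(4),plane(KP,302,row,.03).round(4))
st()"
```

```text
((301.6386413574219, 145.31039428710938), (47.259700775146484, 86.744140625), 2.4895529747009277)
[276.14713 187.61511] [0.574  0.0366 0.03  ]
[279.91507 100.95285] [0.5784 0.1188 0.03  ]
[327.13016 103.00568] [0.622  0.1167 0.03  ]
[323.3622  189.66794] [0.6213 0.0341 0.03  ]
[0.59894199 0.07817706 0.03      ]
125 280 326 [0.6    0.0971 0.03  ]
135 279 325 [0.5992 0.0879 0.03  ]
145 278 324 [0.5983 0.0785 0.03  ]
155 278 323 [0.598  0.0689 0.03  ]
165 278 321 [0.5971 0.0592 0.03  ]
175 280 320 [0.5977 0.0492 0.03  ]
95 [0.5993 0.1241 0.02  ] [0.5986 0.1238 0.03  ]
102 [0.5994 0.1178 0.02  ] [0.5987 0.1177 0.03  ]
104 [0.5994 0.116  0.02  ] [0.5988 0.1159 0.03  ]
188 [0.6006 0.0335 0.02  ] [0.5999 0.036  0.03  ]
t 1.53 p [0.5817 0.0374 0.1757] F [ 3.25  3.68 -0.25] M [ 0.163 -0.24  -0.017] w 0.087 q [-7. 30. 91.  0. 59. -8.]
xt [ 1.    -0.002  0.003] zt [ 0.003  0.005 -1.   ]
```

```bash
python3 -c "
from h import *
Rt=Rdown(-2.5,-25);print(Rt.as_matrix().round(3))
go([.598,.069,.075],Rt)"
```

```text
[[ 0.999 -0.04  -0.018]
 [-0.044 -0.905 -0.422]
 [ 0.     0.423 -0.906]]
offset cm [1.59, -3.11, 10.09] rot deg [-25.3, -0.7, 2.29]
```

Emit:
drive_tool:
  plan:
    - {"offset": [1.6, -3.1, 10], "delta_rot": [-25, 0, 2.3], "jaw": 8.7}
    - {"offset": [1.6, -3.1, 10], "delta_rot": [-25, 0, 2.3], "jaw": 8.7}
    - {"offset": [1.6, -3.1, 10], "delta_rot": [-25, 0, 2.3], "jaw": 8.7}
    - {"offset": [1.6, -3.1, 10], "delta_rot": [-25, 0, 2.3], "jaw": 8.7}
    - {"offset": [1.6, -3.1, 10], "delta_rot": [-25, 0, 2.3], "jaw": 8.7}
    - {"offset": [1.6, -3.1, 10], "delta_rot": [-25, 0, 2.3], "jaw": 8.7}
    - {"offset": [1.6, -3.1, 10], "delta_rot": [-25, 0, 2.3], "jaw": 8.7}
    - {"offset": [1.6, -3.1, 10], "delta_rot": [-25, 0, 2.3], "jaw": 8.7}

```text
time: 2.2
position: [0.5953, 0.058, 0.0785]
tool_rot: [0.976, -0.024, 0.0, 0.216]
ft_force: [0.5, -0.5, -0.4]
grip_width: 0.0872
```

```bash
python3 -c "
from h import *
st();Rt=Rdown(-2.5,-25)
go([.598,.069,.010],Rt)"
```

```text
t 2.2 p [0.5953 0.058  0.0785] F [ 0.51 -0.45 -0.4 ] M [ 0.259 -0.138  0.033] w 0.0872 q [  7.  43.  89. -30.  56.  29.]
xt [ 0.999 -0.047  0.011] zt [-0.01  -0.421 -0.907]
offset cm [0.15, -3.9, 5.75] rot deg [-0.09, -0.49, -0.45]
```

Emit:
drive_tool:
  plan:
    - {"offset": [0.15, -3.9, 5.75], "delta_rot": [0, 0, 0], "jaw": 8.7}
    - {"offset": [0.15, -3.9, 5.75], "delta_rot": [0, 0, 0], "jaw": 8.7}
    - {"offset": [0.15, -3.9, 5.75], "delta_rot": [0, 0, 0], "jaw": 8.7}
    - {"offset": [0.15, -3.9, 5.75], "delta_rot": [0, 0, 0], "jaw": 8.7}
    - {"offset": [0.15, -3.9, 5.75], "delta_rot": [0, 0, 0], "jaw": 3.5}
    - {"offset": [0.15, -3.9, 5.75], "delta_rot": [0, 0, 0], "jaw": 3.5}
    - {"offset": [0.15, -3.9, 5.75], "delta_rot": [0, 0, 0], "jaw": 3.5}
    - {"offset": [0.15, -3.9, 5.75], "delta_rot": [0, 0, 0], "jaw": 3.5}
  squeeze: 20

```text
time: 2.87
position: [0.5977, 0.0702, 0.0099]
tool_rot: [0.976, -0.023, 0.0, 0.216]
ft_force: [0.4, 0.4, 0.2]
grip_width: 0.068
```

```bash
python3 -c "
from h import *
st();crop(camera('wrist'),150,100,430,310,2.5,'pics/w2.png')"
```

```text
t 2.87 p [0.5977 0.0702 0.0099] F [0.43 0.38 0.23] M [ 0.246 -0.108  0.027] w 0.068 q [  8.  50.  89. -32.  51.  34.]
xt [ 0.999 -0.045  0.011] zt [-0.009 -0.422 -0.906]
```

View pics/w2.png

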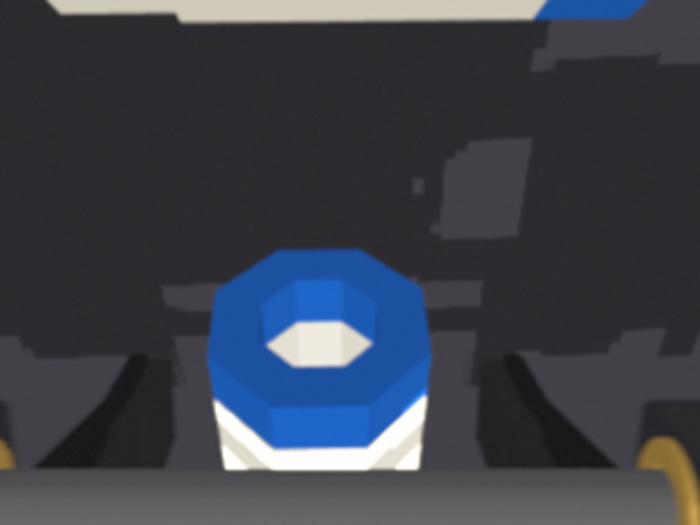

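The sleeve is between the open fingers with its blue end at the crop centre, (320,350). I'll keep closing.

Emit:
drive_tool:
  plan:
    - {"offset": [0, 0, 0], "delta_rot": [0, 0, 0], "jaw": 3.5}
    - {"offset": [0, 0, 0], "delta_rot": [0, 0, 0], "jaw": 3.5}
    - {"offset": [0, 0, 0], "delta_rot": [0, 0, 0], "jaw": 3.5}
    - {"offset": [0, 0, 0], "delta_rot": [0, 0, 0], "jaw": 3.5}
    - {"offset": [0, 0, 0], "delta_rot": [0, 0, 0], "jaw": 3.5}
    - {"offset": [0, 0, 0], "delta_rot": [0, 0, 0], "jaw": 3.5}
    - {"offset": [0, 0, 0], "delta_rot": [0, 0, 0], "jaw": 3.5}
    - {"offset": [0, 0, 0], "delta_rot": [0, 0, 0], "jaw": 3.5}

```text
time: 3.58
position: [0.5969, 0.0705, 0.0083]
tool_rot: [0.976, -0.023, -0.001, 0.216]
ft_force: [-0.3, 0.6, 1.0]
grip_width: 0.04
```

```bash
python3 -c "
from h import *
st();go([.598,.072,.10],Rdown(-2.5,65))"
```

```text
t 3.58 p [0.5969 0.0705 0.0083] F [-0.26  0.58  1.04] M [0.203 0.003 0.011] w 0.04 q [  8.  50.  89. -32.  51.  34.]
xt [ 0.999 -0.045  0.008] zt [-0.011 -0.422 -0.906]
offset cm [0.18, 3.73, -8.37] rot deg [89.99, -0.53, 0.11]
```

Emit:
drive_tool:
  plan:
    - {"offset": [0, 1.3, -2.8], "delta_rot": [0, 0, 0], "jaw": 3.5}
    - {"offset": [0, 3.7, -8.4], "delta_rot": [7, 0, 0], "jaw": 3.5}
    - {"offset": [0, 3.7, -8.4], "delta_rot": [90, 0, 0], "jaw": 3.5}
    - {"offset": [0, 3.7, -8.4], "delta_rot": [90, 0, 0], "jaw": 3.5}
    - {"offset": [0, 3.7, -8.4], "delta_rot": [90, 0, 0], "jaw": 3.5}
    - {"offset": [0, 3.7, -8.4], "delta_rot": [90, 0, 0], "jaw": 3.5}
    - {"offset": [0, 3.7, -8.4], "delta_rot": [90, 0, 0], "jaw": 3.5}
    - {"offset": [0, 3.7, -8.4], "delta_rot": [90, 0, 0], "jaw": 3.5}

```text
time: 4.25
position: [0.597, 0.0719, 0.1013]
tool_rot: [0.976, -0.021, 0.011, -0.218]
ft_force: [-0.9, 0.0, -1.8]
grip_width: 0.04
```

```bash
python3 -c "
from h import *
st();go([.598,.090,.075],Rdown(-2.5,65))"
```

```text
t 4.25 p [0.597  0.0719 0.1013] F [-0.9   0.02 -1.78] M [-0.38  -0.034  0.04 ] w 0.04 q [-16.  39.  94.  30.  56. -33.]
xt [ 0.999 -0.045  0.012] zt [ 0.031  0.426 -0.904]
offset cm [-0.01, -0.52, 3.15] rot deg [39.74, -0.58, 0.45]
```

Emit:
drive_tool:
  plan:
    - {"offset": [0, -0.5, 3.1], "delta_rot": [40, -0.5, 0.5], "jaw": 3.5}
    - {"offset": [0, -0.5, 3.1], "delta_rot": [40, -0.5, 0.5], "jaw": 3.5}
    - {"offset": [0, -0.5, 3.1], "delta_rot": [40, -0.5, 0.5], "jaw": 3.5}
    - {"offset": [0, -0.5, 3.1], "delta_rot": [40, -0.5, 0.5], "jaw": 3.5}
    - {"offset": [0, -0.5, 3.1], "delta_rot": [40, -0.5, 0.5], "jaw": 3.5}
    - {"offset": [0, -0.5, 3.1], "delta_rot": [40, -0.5, 0.5], "jaw": 3.5}
    - {"offset": [0, -0.5, 3.1], "delta_rot": [40, -0.5, 0.5], "jaw": 3.5}
    - {"offset": [0, -0.5, 3.1], "delta_rot": [40, -0.5, 0.5], "jaw": 3.5}

```text
time: 4.92
position: [0.597, 0.0893, 0.0725]
tool_rot: [0.844, -0.021, 0.01, -0.536]
ft_force: [-0.5, -0.3, -1.0]
grip_width: 0.0398
```

```bash
python3 -c "
from h import *
st();go([.598,.090,.035],Rdown(-2.5,65))
a=camera('side');b=camera('wrist');c=camera('top')
x=cv2.resize(a[170:320,170:370],None,fx=2,fy=2);y=cv2.resize(c[120:270,170:370],None,fx=2,fy=2)
cv2.imwrite('pics/s3.png',np.vstack([np.hstack([x,y]),cv2.resize(b[100:310],(800,300))])[:,:,::-1])"
```

```text
t 4.92 p [0.597  0.0893 0.0725] F [-0.54 -0.33 -0.96] M [-0.686 -0.02  -0.005] w 0.0398 q [-28.  57.  91.  56.  81. -61.]
xt [ 0.999 -0.046 -0.006] zt [ 0.039  0.905 -0.424]
offset cm [0.12, 3.37, 1.66] rot deg [0.1, 0.02, -0.36]
```

View pics/s3.png

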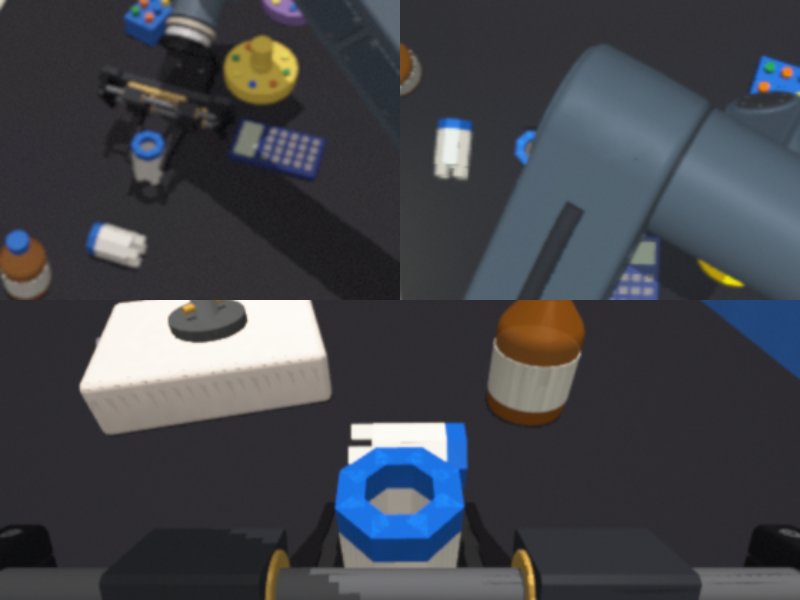

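The sleeve is held upright with its blue end up, seen in the side crop at (148,155). I'll lower it gently.

Emit:
drive_tool:
  plan:
    - {"offset": [0, 1.0, 0.5], "delta_rot": [0, 0, 0], "jaw": 3.5}
    - {"offset": [0, 2.0, 1.0], "delta_rot": [0, 0, 0], "jaw": 3.5}
    - {"offset": [0, 2.5, 1.2], "delta_rot": [0, 0, 0], "jaw": 3.5}
    - {"offset": [0, 2.8, 1.35], "delta_rot": [0, 0, 0], "jaw": 3.5}
    - {"offset": [0, 3.0, 1.45], "delta_rot": [0, 0, 0], "jaw": 3.5}
    - {"offset": [0, 3.1, 1.5], "delta_rot": [0, 0, 0], "jaw": 3.5}
    - {"offset": [0, 3.2, 1.55], "delta_rot": [0, 0, 0], "jaw": 3.5}
    - {"offset": [0, 3.2, 1.55], "delta_rot": [0, 0, 0], "jaw": 3.5}

```text
time: 5.73
position: [0.5972, 0.0904, 0.0385]
tool_rot: [0.843, -0.02, 0.011, -0.537]
ft_force: [0.3, 0.1, -1.7]
grip_width: 0.0402
```

```bash
python3 -c "
from h import *
st()"
```

```text
t 5.73 p [0.5972 0.0904 0.0385] F [ 0.27  0.07 -1.67] M [-0.751 -0.006 -0.045] w 0.0402 q [-28.  60.  90.  56.  80. -63.]
xt [ 0.999 -0.045 -0.003] zt [ 0.039  0.905 -0.423]
```

Emit:
drive_tool:
  plan:
    - {"offset": [0, 0.1, 0.05], "delta_rot": [0, 0, 0], "jaw": 3.5}
    - {"offset": [0, 0.15, 0.07], "delta_rot": [0, 0, 0], "jaw": 3.5}
    - {"offset": [0, 0.2, 0.1], "delta_rot": [0, 0, 0], "jaw": 3.5}
    - {"offset": [0, 0.25, 0.12], "delta_rot": [0, 0, 0], "jaw": 3.5}
    - {"offset": [0, 0.3, 0.14], "delta_rot": [0, 0, 0], "jaw": 3.5}
    - {"offset": [0, 0.35, 0.16], "delta_rot": [0, 0, 0], "jaw": 3.5}
    - {"offset": [0, 0.4, 0.18], "delta_rot": [0, 0, 0], "jaw": 3.5}
    - {"offset": [0, 0.4, 0.18], "delta_rot": [0, 0, 0], "jaw": 3.5}

```text
time: 6.4
position: [0.5972, 0.0904, 0.0343]
tool_rot: [0.843, -0.02, 0.011, -0.537]
ft_force: [0.1, 0.2, -1.7]
grip_width: 0.0398
```

```bash
python3 -c "
from h import *
st()
a=camera('side');crop(a,215,220,275,280,8,'pics/s4.png')"
```

```text
t 6.4 p [0.5972 0.0904 0.0343] F [ 0.14  0.16 -1.65] M [-0.657 -0.088 -0.001] w 0.0398 q [-28.  61.  90.  56.  80. -63.]
xt [ 0.999 -0.045 -0.003] zt [ 0.039  0.906 -0.422]
```

View pics/s4.png

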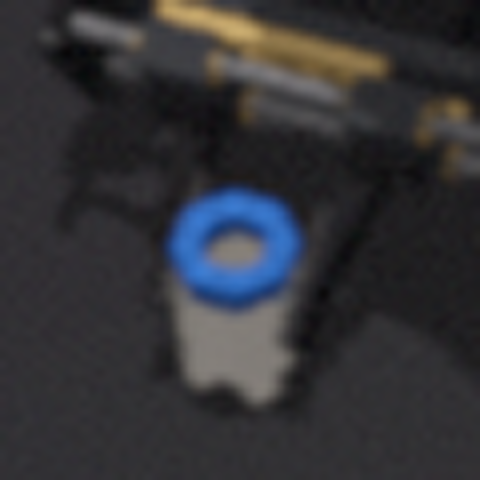

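Still no contact, with the sleeve about a millimetre or more off the bench. I'll keep lowering in small steps.

Emit:
drive_tool:
  plan:
    - {"offset": [0, 0.05, 0.02], "delta_rot": [0, 0, 0], "jaw": 3.5}
    - {"offset": [0, 0.1, 0.05], "delta_rot": [0, 0, 0], "jaw": 3.5}
    - {"offset": [0, 0.15, 0.07], "delta_rot": [0, 0, 0], "jaw": 3.5}
    - {"offset": [0, 0.2, 0.09], "delta_rot": [0, 0, 0], "jaw": 3.5}
    - {"offset": [0, 0.25, 0.11], "delta_rot": [0, 0, 0], "jaw": 3.5}
    - {"offset": [0, 0.3, 0.14], "delta_rot": [0, 0, 0], "jaw": 3.5}
    - {"offset": [0, 0.3, 0.14], "delta_rot": [0, 0, 0], "jaw": 3.5}
    - {"offset": [0, 0.3, 0.14], "delta_rot": [0, 0, 0], "jaw": 3.5}

```text
time: 7.12
position: [0.5973, 0.0905, 0.0342]
tool_rot: [0.842, -0.02, 0.011, -0.54]
ft_force: [-2.1, -4.1, 11.0]
grip_width: 0.0398
```

```bash
python3 -c "
from h import *
st()"
```

```text
t 7.12 p [0.5973 0.0905 0.0342] F [-2.14 -4.13 11.03] M [0.669 0.143 0.255] w 0.0398 q [-28.  61.  90.  56.  80. -63.]
xt [ 0.999 -0.045 -0.002] zt [ 0.04   0.908 -0.417]
```

Emit:
drive_tool:
  plan:
    - {"offset": [0, -0.15, -0.07], "delta_rot": [0, 0, 0], "jaw": 3.5}
    - {"offset": [0, -0.25, -0.12], "delta_rot": [0, 0, 0], "jaw": 3.5}
    - {"offset": [0, -0.25, -0.12], "delta_rot": [0, 0, 0], "jaw": 3.8}
    - {"offset": [0, -0.25, -0.12], "delta_rot": [0, 0, 0], "jaw": 4.2}
    - {"offset": [0, -0.25, -0.12], "delta_rot": [0, 0, 0], "jaw": 4.6}
    - {"offset": [0, -0.25, -0.12], "delta_rot": [0, 0, 0], "jaw": 5.5}
    - {"offset": [0, -0.25, -0.12], "delta_rot": [0, 0, 0], "jaw": 6.5}
    - {"offset": [0, -0.25, -0.12], "delta_rot": [0, 0, 0], "jaw": 7.0}

```text
time: 7.78
position: [0.5971, 0.0905, 0.0333]
tool_rot: [0.843, -0.02, 0.01, -0.537]
ft_force: [-0.7, 0.4, -0.1]
grip_width: 0.0583
```

```bash
python3 -c "
from h import *
st()
b=camera('wrist');crop(b,150,100,430,310,2.5,'pics/w5.png');st()"
```

```text
t 7.78 p [0.5971 0.0905 0.0333] F [-0.74  0.41 -0.07] M [-0.559 -0.095  0.027] w 0.0583 q [-28.  61.  90.  56.  80. -63.]
xt [ 0.999 -0.045 -0.004] zt [ 0.039  0.905 -0.423]
t 7.83 p [0.5971 0.0905 0.0334] F [0.68 0.27 0.93] M [-0.464 -0.084  0.041] w 0.0625 q [-28.  61.  90.  56.  80. -63.]
xt [ 0.999 -0.045 -0.004] zt [ 0.039  0.905 -0.423]
```

View pics/w5.png

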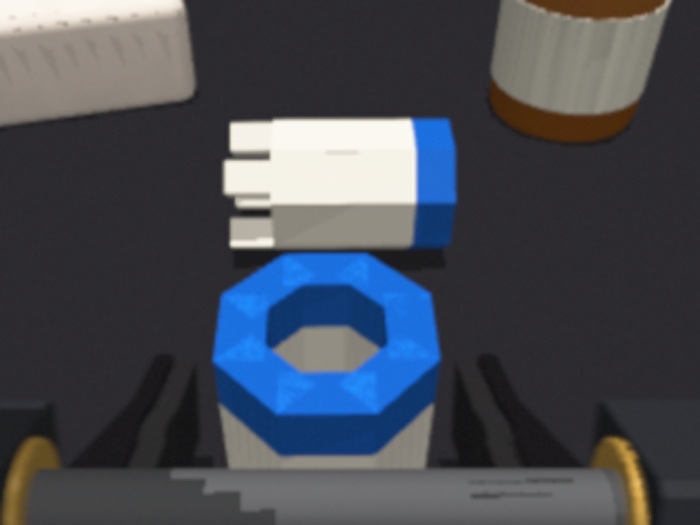

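The wrist view shows the sleeve standing free between the fingers, with its octagonal blue top at (325,330) in the crop. I'll back out along the tool axis.

Emit:
drive_tool:
  plan:
    - {"offset": [0, 0, 0], "delta_rot": [0, 0, 0], "jaw": 8.5}
    - {"offset": [0, 0, 0], "delta_rot": [0, 0, 0], "jaw": 8.5}
    - {"offset": [0, 0, -1.5], "delta_rot": [0, 0, 0], "jaw": 8.5}
    - {"offset": [0, 0, -4], "delta_rot": [0, 0, 0], "jaw": 8.5}
    - {"offset": [0, 0, -7.5], "delta_rot": [0, 0, 0], "jaw": 8.5}
    - {"offset": [0, -2, -9], "delta_rot": [0, 0, 0], "jaw": 8.5}
    - {"offset": [0, -6, -9], "delta_rot": [-7, 0, 0], "jaw": 8.5}
    - {"offset": [0, -10, -9], "delta_rot": [-14, 0, 0], "jaw": 8.5}

```text
time: 8.5
position: [0.5962, 0.047, 0.1594]
tool_rot: [0.903, -0.026, 0.007, -0.429]
ft_force: [0.6, 0.9, 0.7]
grip_width: 0.0851
```

```bash
python3 -c "
from h import *
st();go([.50,.20,.22],Rdown(0))
crop(camera('side'),215,220,275,280,8,'pics/s6.png')"
```

```text
t 8.5 p [0.5962 0.047  0.1594] F [0.56 0.87 0.66] M [-0.391 -0.077 -0.03 ] w 0.0851 q [-28.  43.  91.  45.  79. -48.]
xt [ 0.999 -0.053 -0.01 ] zt [ 0.035  0.775 -0.631]
offset cm [-10.48, -13.95, 7.69] rot deg [-50.84, -0.82, -3.1]
```

View pics/s6.png

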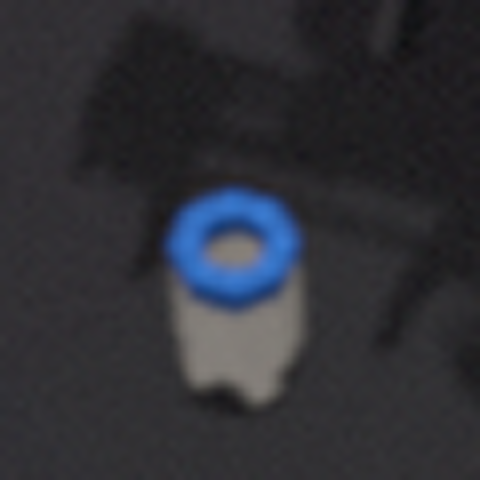

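The sleeve stands on its own, blue ring at (244,250) in the full side image. Next is a look at the mixer.

Emit:
drive_tool:
  plan:
    - {"offset": [-10.5, -14, 7.7], "delta_rot": [-51, -1, -3], "jaw": 8.5}
    - {"offset": [-10.5, -14, 7.7], "delta_rot": [-51, -1, -3], "jaw": 8.5}
    - {"offset": [-10.5, -14, 7.7], "delta_rot": [-51, -1, -3], "jaw": 8.5}
    - {"offset": [-10.5, -14, 7.7], "delta_rot": [-51, -1, -3], "jaw": 8.5}
    - {"offset": [-10.5, -14, 7.7], "delta_rot": [-51, -1, -3], "jaw": 8.5}
    - {"offset": [-10.5, -14, 7.7], "delta_rot": [-51, -1, -3], "jaw": 8.5}
    - {"offset": [-10.5, -14, 7.7], "delta_rot": [-51, -1, -3], "jaw": 8.5}
    - {"offset": [-10.5, -14, 7.7], "delta_rot": [-51, -1, -3], "jaw": 8.5}

```text
time: 9.22
position: [0.4979, 0.2065, 0.2254]
tool_rot: [1.0, 0.007, 0.004, 0.002]
ft_force: [0.5, 1.2, 0.0]
grip_width: 0.0852
```

```bash
python3 -c "
from h import *
camera('top');camera('top');st()
KP=cam('wrist');im=camera('wrist');cv2.imwrite('pics/w7.png',im[:,:,::-1]);np.savez('w7.npz',K=KP[0],P=KP[1])
print(plane(cam('side'),243.9,250.4,.07))"
```

```text
t 9.32 p [0.4974 0.2051 0.2239] F [-0.16  0.45  0.11] M [-0.055 -0.081  0.068] w 0.0853 q [11. 23. 95. -0. 62. 10.]
xt [1.    0.012 0.004] zt [ 0.004 -0.001 -1.   ]
[0.59582676 0.08065338 0.07      ]
```

View pics/w7.png

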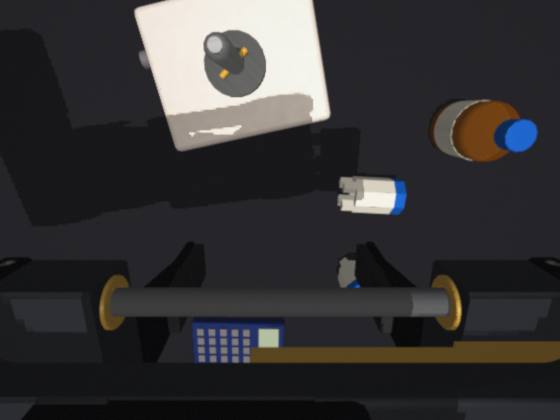

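```bash
python3 - <<'E'
from h import *
d=np.load('w7.npz');KP=(d['K'],d['P'])
im=cv2.imread('pics/w7.png')[:,:,::-1]
crop(im,190,15,290,115,6,'pics/c7.png')
g=im.max(2);m=np.zeros(g.shape,np.uint8);m[20:105,195:275]=(g[20:105,195:275]<120)
cs,_=cv2.findContours(m,0,1);cc=max(cs,key=cv2.contourArea)
pts=cc[:,0].astype(float)
# keep points consistent with flange circle: on z=.055 plane fit circle robustly
P=np.array([plane(KP,u,v,.055)[:2] for u,v in pts])
best=None;rng=np.random.default_rng(0)
from scipy.optimize import least_squares
r=least_squares(lambda p:np.hypot(P[:,0]-p[0],P[:,1]-p[1])-.03,[.452,.327],loss='soft_l1',f_scale=.001)
print('flange',r.x,np.median(abs(r.fun)))
H=cv2.cvtColor(np.ascontiguousarray(im),cv2.COLOR_RGB2HSV)
o=((H[...,0]>8)&(H[...,0]<25)&(H[...,1]>150)&(H[...,2]>120)).astype(np.uint8)
o[:20]=0;o[105:]=0;o[:,:195]=0;o[:,275:]=0
n,l,s,c=cv2.connectedComponentsWithStats(o);print(s[1:],c[1:])
a=[plane(KP,*x,.065) for x in c[1:3]];print(np.array(a).round(4),np.degrees(np.arctan2(*(a[1]-a[0])[1::-1])))
E
```

```text
flange [0.45181287 0.32698415] 0.0015146356452169288
[[239  48   9   9  48]
 [220  70   9   8  48]] [[243.04166667  51.89583333]
 [223.83333333  73.41666667]]
[[0.462  0.3357 0.065 ]
 [0.4436 0.3172 0.065 ]] -134.84243960435248
```

View pics/c7.png

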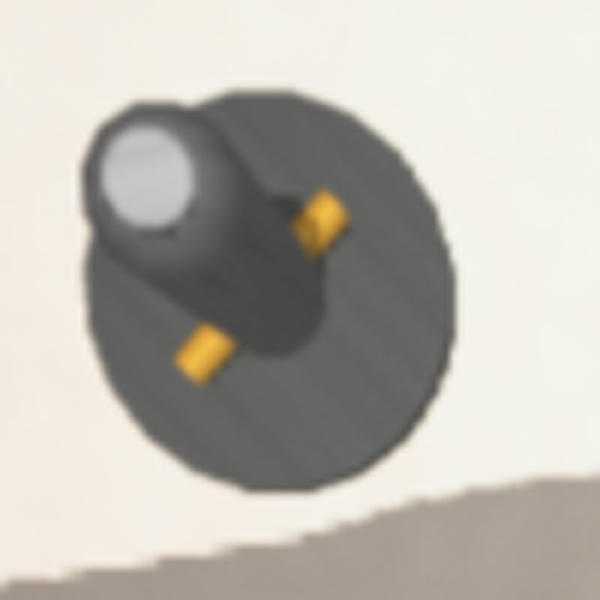

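```bash
python3 - <<'E'
from h import *
d=np.load('w7.npz');KP=(d['K'],d['P'])
print(plane(KP,214.1,43.75,.155))
im=cv2.imread('pics/w7.png')
st()
go([.596,.080,.16],Rdown(-2.5))
E
```

```text
[0.45242895 0.32696608 0.155     ]
t 9.37 p [0.4974 0.2041 0.2234] F [-0.68 -0.27  0.22] M [-0.046 -0.134  0.047] w 0.085 q [10. 23. 95. -0. 62. 10.]
xt [1.    0.01  0.003] zt [ 0.003 -0.    -1.   ]
offset cm [9.73, 12.5, 6.37] rot deg [0.01, -0.16, 3.05]
```

Emit:
drive_tool:
  plan:
    - {"offset": [9.7, 12.5, 6], "delta_rot": [0, 0, 3], "jaw": 8.5}
    - {"offset": [9.7, 12.5, 6], "delta_rot": [0, 0, 3], "jaw": 8.5}
    - {"offset": [9.7, 12.5, 6], "delta_rot": [0, 0, 3], "jaw": 8.5}
    - {"offset": [9.7, 12.5, 6], "delta_rot": [0, 0, 3], "jaw": 8.5}
    - {"offset": [9.7, 12.5, 6], "delta_rot": [0, 0, 3], "jaw": 8.5}
    - {"offset": [9.7, 12.5, 6], "delta_rot": [0, 0, 3], "jaw": 8.5}
    - {"offset": [9.7, 12.5, 6], "delta_rot": [0, 0, 3], "jaw": 8.5}
    - {"offset": [9.7, 12.5, 6], "delta_rot": [0, 0, 3], "jaw": 8.5}

```text
time: 10.03
position: [0.5949, 0.0794, 0.1636]
tool_rot: [1.0, -0.023, 0.001, -0.0]
ft_force: [0.1, -0.4, 0.2]
grip_width: 0.0847
```

```bash
python3 - <<'E'
from h import *
camera('top');st()
KP=cam('wrist');im=camera('wrist');cv2.imwrite('pics/w8.png',im[:,:,::-1]);np.savez('w8.npz',K=KP[0],P=KP[1])
E
```

```text
t 10.08 p [0.595  0.08   0.1639] F [-0.72  0.57 -0.69] M [ 0.001 -0.144 -0.024] w 0.0851 q [-3. 32. 89.  0. 58. -0.]
xt [ 0.999 -0.044  0.003] zt [ 0.003 -0.    -1.   ]
```

View pics/w8.png

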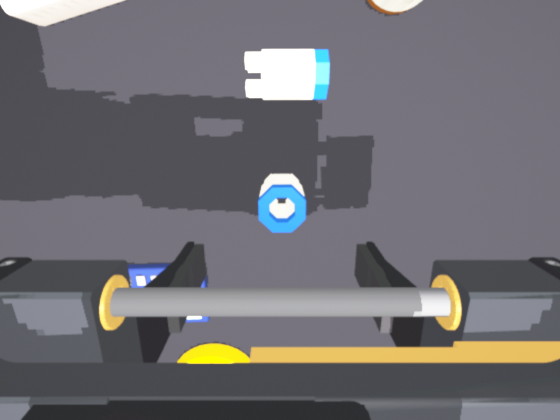

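The sleeve's blue ring is at (282,208), centred between the fingers.

```bash
python3 - <<'E'
from h import *
d=np.load('w8.npz');KP=(d['K'],d['P'])
im=cv2.imread('pics/w8.png')[:,:,::-1]
H=cv2.cvtColor(np.ascontiguousarray(im),cv2.COLOR_RGB2HSV)
o=((H[...,0]>95)&(H[...,0]<125)&(H[...,1]>150)&(H[...,2]>80)).astype(np.uint8)
o[:175]=0;o[240:]=0;o[:,:240]=0;o[:,320:]=0
cs,_=cv2.findContours(o,0,2);cc=max(cs,key=cv2.contourArea);e=cv2.fitEllipse(cc);print(e,cv2.boundingRect(cc))
c=plane(KP,*e[0],.07);print(c);
x,y,w,h=cv2.boundingRect(cc);print(plane(KP,x+w/2-.5,y+h/2-.5,.07))
st();go([c[0],c[1],.040],Rdown(-2.5))
E
```

```text
((281.7891845703125, 208.1061248779297), (49.05816650390625, 49.39458084106445), 25.375364303588867) (258, 185, 48, 47)
[0.59605736 0.08106786 0.07      ]
[0.59581728 0.08117322 0.07      ]
t 10.13 p [0.5952 0.0803 0.164 ] F [0.38 0.13 0.02] M [-0.01  -0.101  0.115] w 0.085 q [-3. 32. 89.  0. 58. -0.]
xt [ 0.999 -0.043  0.003] zt [ 0.003 -0.    -1.   ]
offset cm [0.04, -0.08, 12.4] rot deg [0.0, -0.18, 0.02]
```

Emit:
drive_tool:
  plan:
    - {"offset": [0, -0.1, 4], "delta_rot": [0, 0, 0], "jaw": 8.5}
    - {"offset": [0, -0.1, 8], "delta_rot": [0, 0, 0], "jaw": 7}
    - {"offset": [0, -0.1, 11], "delta_rot": [0, 0, 0], "jaw": 6}
    - {"offset": [0, -0.1, 12.4], "delta_rot": [0, 0, 0], "jaw": 5.5}
    - {"offset": [0, -0.1, 12.4], "delta_rot": [0, 0, 0], "jaw": 3.5}
    - {"offset": [0, -0.1, 12.4], "delta_rot": [0, 0, 0], "jaw": 3.5}
    - {"offset": [0, -0.1, 12.4], "delta_rot": [0, 0, 0], "jaw": 3.5}
    - {"offset": [0, -0.1, 12.4], "delta_rot": [0, 0, 0], "jaw": 3.5}
  squeeze: 20

```text
time: 10.8
position: [0.5978, 0.0808, 0.0414]
tool_rot: [1.0, -0.022, 0.004, 0.0]
ft_force: [-0.2, -0.4, 0.7]
grip_width: 0.0462
```

Emit:
drive_tool:
  plan:
    - {"offset": [0, 0, 0], "delta_rot": [0, 0, 0], "jaw": 3.5}
    - {"offset": [0, 0, 0], "delta_rot": [0, 0, 0], "jaw": 3.5}
    - {"offset": [0, 0, 0], "delta_rot": [0, 0, 0], "jaw": 3.5}
    - {"offset": [0, 0, 0], "delta_rot": [0, 0, 0], "jaw": 3.5}
    - {"offset": [0, 0, 0], "delta_rot": [0, 0, 0], "jaw": 3.5}
    - {"offset": [0, 0, 0], "delta_rot": [0, 0, 0], "jaw": 3.5}
    - {"offset": [0, 0, 0], "delta_rot": [0, 0, 0], "jaw": 3.5}
    - {"offset": [0, 0, -0.3], "delta_rot": [0, 0, 0], "jaw": 3.5}

```text
time: 11.47
position: [0.5966, 0.0804, 0.043]
tool_rot: [1.0, -0.022, 0.002, 0.0]
ft_force: [-0.1, -0.2, -1.4]
grip_width: 0.0399
```

```bash
python3 - <<'E'
from h import *
st();go([.4522,.3268,.22],Rdown(45))
E
```

```text
t 11.47 p [0.5966 0.0804 0.043 ] F [-0.12 -0.18 -1.43] M [-0.014 -0.11  -0.039] w 0.0399 q [-3. 42. 93. -0. 44. -0.]
xt [ 0.999 -0.044  0.004] zt [ 0.004 -0.001 -1.   ]
offset cm [-15.45, -23.97, -17.77] rot deg [0.12, -0.21, -47.54]
```

Emit:
drive_tool:
  plan:
    - {"offset": [0, 0, -4], "delta_rot": [0, 0, 0], "jaw": 3.5}
    - {"offset": [0, 0, -8], "delta_rot": [0, 0, -7], "jaw": 3.5}
    - {"offset": [0, -1, -12], "delta_rot": [0, 0, -14], "jaw": 3.5}
    - {"offset": [-1, -3, -15.5], "delta_rot": [0, 0, -21], "jaw": 3.5}
    - {"offset": [-3, -5.5, -18], "delta_rot": [0, 0, -28], "jaw": 3.5}
    - {"offset": [-5, -8.5, -18.5], "delta_rot": [0, 0, -35], "jaw": 3.5}
    - {"offset": [-7, -11.5, -18.5], "delta_rot": [0, 0, -42], "jaw": 3.5}
    - {"offset": [-9, -14.5, -18.5], "delta_rot": [0, 0, -47.5], "jaw": 3.5}

```text
time: 12.13
position: [0.5115, 0.2302, 0.2282]
tool_rot: [0.923, 0.385, 0.002, 0.001]
ft_force: [0.3, 0.4, -2.4]
grip_width: 0.0399
```

```bash
python3 - <<'E'
from h import *
st();go([.4522,.3268,.22],Rdown(45))
E
```

```text
t 12.13 p [0.5115 0.2302 0.2282] F [ 0.33  0.38 -2.4 ] M [ 0.05  -0.105  0.056] w 0.0399 q [ 13.  25.  91.  -0.  64. -32.]
xt [0.704 0.71  0.003] zt [ 0.005 -0.    -1.   ]
offset cm [2.68, -11.01, 0.79] rot deg [0.2, -0.19, 0.23]
```

Emit:
drive_tool:
  plan:
    - {"offset": [1, -4, 0.5], "delta_rot": [0, 0, 0], "jaw": 3.5}
    - {"offset": [2, -8, 0.5], "delta_rot": [0, 0, 0], "jaw": 3.5}
    - {"offset": [2.7, -11, 0.5], "delta_rot": [0, 0, 0], "jaw": 3.5}
    - {"offset": [2.7, -11, 0.5], "delta_rot": [0, 0, 0], "jaw": 3.5}
    - {"offset": [2.7, -11, 0.5], "delta_rot": [0, 0, 0], "jaw": 3.5}
    - {"offset": [2.7, -11, 0.5], "delta_rot": [0, 0, 0], "jaw": 3.5}
    - {"offset": [2.7, -11, 0.5], "delta_rot": [0, 0, 0], "jaw": 3.5}
    - {"offset": [2.7, -11, 0.5], "delta_rot": [0, 0, 0], "jaw": 3.5}

```text
time: 12.8
position: [0.4546, 0.3251, 0.2217]
tool_rot: [0.924, 0.381, 0.001, 0.001]
ft_force: [-0.5, 0.7, -0.8]
grip_width: 0.0401
```

```bash
python3 - <<'E'
from h import *
st();go([.4522,.3268,.21],Rdown(45))
a=camera('side');b=camera('wrist');c=camera('top')
x=cv2.resize(a[270:390,200:330],None,fx=3,fy=3);y=cv2.resize(c[190:310,80:210],None,fx=3,fy=3)
cv2.imwrite('pics/s9.png',np.hstack([x,y])[:,:,::-1]);cv2.imwrite('pics/w9.png',b[:,:,::-1])
E
```

```text
t 12.8 p [0.4546 0.3251 0.2217] F [-0.54  0.72 -0.79] M [ 0.088 -0.158  0.008] w 0.0401 q [ 24.  25.  92.  -0.  63. -21.]
xt [0.709 0.705 0.002] zt [ 0.003 -0.001 -1.   ]
offset cm [-0.05, -0.29, 1.17] rot deg [0.16, -0.1, -0.15]
```

View pics/s9.png

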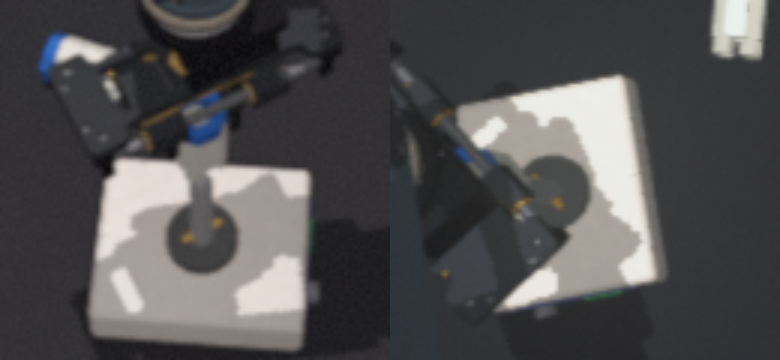

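View pics/w9.png

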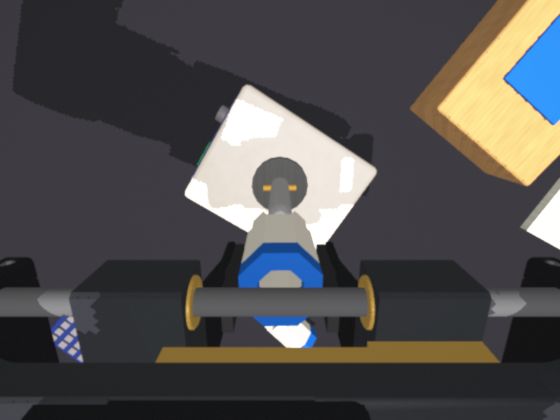

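The pin lies level in the wrist image, with ends at (264,187) and (293,187), along the jaw axis. So the gaps already match to a couple of degrees. I'll centre and come down over the tip.

Emit:
drive_tool:
  plan:
    - {"offset": [0, -0.3, 0.6], "delta_rot": [0, 0, 0], "jaw": 3.5}
    - {"offset": [0, -0.3, 1.4], "delta_rot": [0, 0, 0], "jaw": 3.5}
    - {"offset": [0, -0.3, 2.0], "delta_rot": [0, 0, 0], "jaw": 3.5}
    - {"offset": [0, -0.3, 2.5], "delta_rot": [0, 0, 0], "jaw": 3.5}
    - {"offset": [0, -0.3, 3.0], "delta_rot": [0, 0, 0], "jaw": 3.5}
    - {"offset": [0, -0.3, 3.5], "delta_rot": [0, 0, 0], "jaw": 3.5}
    - {"offset": [0, -0.3, 4.0], "delta_rot": [0, 0, 0], "jaw": 3.5}
    - {"offset": [0, -0.3, 4.0], "delta_rot": [0, 0, 0], "jaw": 3.5}

```text
time: 13.62
position: [0.4511, 0.328, 0.1805]
tool_rot: [0.924, 0.382, 0.0, 0.001]
ft_force: [-0.5, -0.4, -2.3]
grip_width: 0.0399
```

```bash
python3 - <<'E'
from h import *
st();go([.4522,.3268,.12],Rdown(45))
b=camera('wrist');cv2.imwrite('pics/w10.png',b[60:360,140:440,::-1])
E
```

```text
t 13.62 p [0.4511 0.328  0.1805] F [-0.52 -0.41 -2.34] M [-0.003 -0.149 -0.002] w 0.0399 q [ 25.  28.  94.  -0.  57. -20.]
xt [ 0.708  0.707 -0.   ] zt [ 0.001 -0.001 -1.   ]
offset cm [-0.01, 0.16, 6.05] rot deg [0.1, 0.02, -0.04]
```

View pics/w10.png

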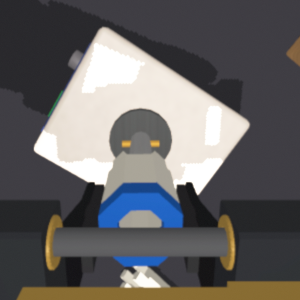

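Emit:
drive_tool:
  plan:
    - {"offset": [0, 0.1, 0.8], "delta_rot": [0, 0, 0], "jaw": 3.5}
    - {"offset": [0, 0.1, 1.6], "delta_rot": [0, 0, 0], "jaw": 3.5}
    - {"offset": [0, 0.1, 2.5], "delta_rot": [0, 0, 0], "jaw": 3.5}
    - {"offset": [0, 0.1, 3.5], "delta_rot": [0, 0, 0], "jaw": 3.5}
    - {"offset": [0, 0.1, 4.5], "delta_rot": [0, 0, 0], "jaw": 3.5}
    - {"offset": [0, 0.1, 5.5], "delta_rot": [0, 0, 0], "jaw": 3.5}
    - {"offset": [0, 0.1, 6.3], "delta_rot": [0, 0, 0], "jaw": 3.5}
    - {"offset": [0, 0.1, 6.3], "delta_rot": [0, 0, 0], "jaw": 3.5}

```text
time: 14.33
position: [0.4514, 0.327, 0.1165]
tool_rot: [0.924, 0.382, -0.001, 0.001]
ft_force: [0.1, -0.7, -1.0]
grip_width: 0.0397
```

```bash
python3 - <<'E'
from h import *
st()
b=camera('wrist');cv2.imwrite('pics/w11.png',cv2.resize(b[60:360,140:440],None,fx=2,fy=2)[:,:,::-1])
E
```

```text
t 14.33 p [0.4514 0.327  0.1165] F [ 0.1  -0.72 -1.03] M [ 0.039 -0.093 -0.039] w 0.0397 q [ 24.  34.  97.  -0.  49. -20.]
xt [ 0.708  0.707 -0.002] zt [-0.001 -0.002 -1.   ]
```

View pics/w11.png

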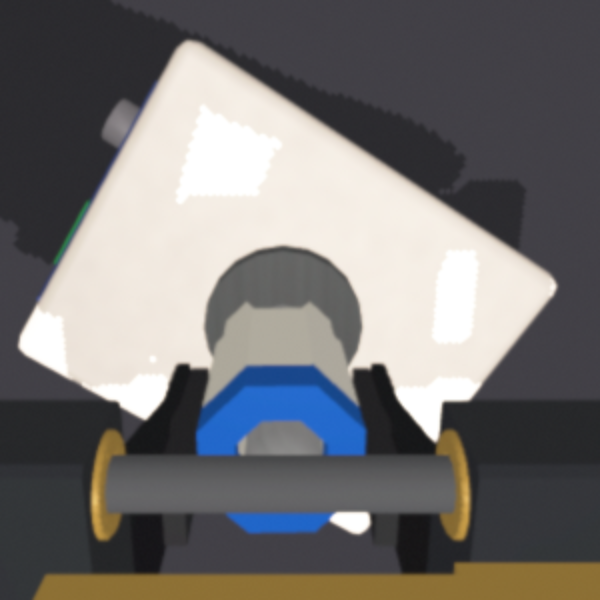

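The spindle is inside the bore, seen at (280,440) in the crop, with little force. I'll come down slowly past the pin, whose top is at TCP z of about 0.106 (home is about 0.095).

Emit:
drive_tool:
  plan:
    - {"offset": [0, 0, 0.4], "delta_rot": [0, 0, 0], "jaw": 3.5}
    - {"offset": [0, 0, 0.7], "delta_rot": [0, 0, 0], "jaw": 3.5}
    - {"offset": [0, 0, 0.9], "delta_rot": [0, 0, 0], "jaw": 3.5}
    - {"offset": [0, 0, 1.1], "delta_rot": [0, 0, 0], "jaw": 3.5}
    - {"offset": [0, 0, 1.3], "delta_rot": [0, 0, 0], "jaw": 3.5}
    - {"offset": [0, 0, 1.5], "delta_rot": [0, 0, 0], "jaw": 3.5}
    - {"offset": [0, 0, 1.6], "delta_rot": [0, 0, 0], "jaw": 3.5}
    - {"offset": [0, 0, 1.6], "delta_rot": [0, 0, 0], "jaw": 3.5}

```text
time: 15.05
position: [0.4526, 0.3276, 0.1026]
tool_rot: [0.924, 0.382, 0.001, 0.001]
ft_force: [0.1, 0.7, -1.4]
grip_width: 0.0404
```

```bash
python3 - <<'E'
from h import *
st()
E
```

```text
t 15.05 p [0.4526 0.3276 0.1026] F [ 0.1   0.66 -1.39] M [ 0.034 -0.104 -0.01 ] w 0.0404 q [ 24.  35.  98.  -0.  47. -20.]
xt [0.708 0.707 0.001] zt [ 0.003 -0.001 -1.   ]
```

Emit:
drive_tool:
  plan:
    - {"offset": [0, 0, 0.2], "delta_rot": [0, 0, 0], "jaw": 3.5}
    - {"offset": [0, 0, 0.3], "delta_rot": [0, 0, 0], "jaw": 3.5}
    - {"offset": [0, 0, 0.4], "delta_rot": [0, 0, 0], "jaw": 3.5}
    - {"offset": [0, 0, 0.5], "delta_rot": [0, 0, 0], "jaw": 3.5}
    - {"offset": [0, 0, 0.6], "delta_rot": [0, 0, 0], "jaw": 3.5}
    - {"offset": [0, 0, 0.7], "delta_rot": [0, 0, 0], "jaw": 3.5}
    - {"offset": [0, 0, 0.8], "delta_rot": [0, 0, 0], "jaw": 3.5}
    - {"offset": [0, 0, 0.8], "delta_rot": [0, 0, 0], "jaw": 3.5}

```text
time: 15.72
position: [0.4527, 0.3275, 0.0961]
tool_rot: [0.924, 0.382, 0.001, 0.001]
ft_force: [-1.9, -2.0, 7.1]
grip_width: 0.0396
```

```bash
python3 - <<'E'
from h import *
st()
E
```

```text
t 15.72 p [0.4527 0.3275 0.0961] F [-1.91 -2.05  7.13] M [-0.27   0.258 -0.04 ] w 0.0396 q [ 24.  35.  98.  -0.  46. -20.]
xt [0.707 0.707 0.002] zt [ 0.003 -0.001 -1.   ]
```

Contact came at TCP z 0.096, about 0.5 mm from the computed home and 10 mm below the on-the-pin height, so the teeth are past the pin. Relaxing and releasing.

Emit:
drive_tool:
  plan:
    - {"offset": [0, 0, -0.15], "delta_rot": [0, 0, 0], "jaw": 3.5}
    - {"offset": [0, 0, -0.15], "delta_rot": [0, 0, 0], "jaw": 3.5}
    - {"offset": [0, 0, -0.15], "delta_rot": [0, 0, 0], "jaw": 4.5}
    - {"offset": [0, 0, -0.15], "delta_rot": [0, 0, 0], "jaw": 5.5}
    - {"offset": [0, 0, -0.15], "delta_rot": [0, 0, 0], "jaw": 6.5}
    - {"offset": [0, 0, -0.15], "delta_rot": [0, 0, 0], "jaw": 7.5}
    - {"offset": [0, 0, -0.15], "delta_rot": [0, 0, 0], "jaw": 7.5}
    - {"offset": [0, 0, -0.15], "delta_rot": [0, 0, 0], "jaw": 7.5}

```text
time: 16.38
position: [0.4527, 0.3276, 0.0962]
tool_rot: [0.924, 0.382, 0.001, 0.001]
ft_force: [0.3, -0.9, -0.5]
grip_width: 0.0698
```

Emit:
drive_tool:
  plan:
    - {"offset": [0, 0, -1], "delta_rot": [0, 0, 0], "jaw": 8}
    - {"offset": [0, 0, -3], "delta_rot": [0, 0, 0], "jaw": 8}
    - {"offset": [0, 0, -6], "delta_rot": [0, 0, 0], "jaw": 8}
    - {"offset": [0, 0, -10], "delta_rot": [0, 0, 0], "jaw": 8}
    - {"offset": [0, 0, -13], "delta_rot": [0, 0, 0], "jaw": 8}
    - {"offset": [0, 3, -15], "delta_rot": [0, 0, 0], "jaw": 8}
    - {"offset": [0, 7, -15], "delta_rot": [0, 0, 0], "jaw": 8}
    - {"offset": [0, 9, -15], "delta_rot": [0, 0, 0], "jaw": 8}

```text
time: 17.05
position: [0.5195, 0.2625, 0.25]
tool_rot: [0.924, 0.382, 0.005, 0.002]
ft_force: [0.4, -0.0, -0.0]
grip_width: 0.0802
```

```bash
python3 - <<'E'
from h import *
camera('top')
st();KP=cam('wrist')
b=camera('wrist');a=camera('side');np.savez('w12.npz',K=KP[0],P=KP[1])
cv2.imwrite('pics/w12.png',b[:,:,::-1]);crop(a,210,290,330,400,5,'pics/s12.png')
go([.491,-.3375,.20],Rdown(-45))
E
```

```text
t 17.1 p [0.5213 0.2603 0.2489] F [ 1.94 -0.56 -1.  ] M [ 0.069 -0.259 -0.031] w 0.0798 q [ 16.  25.  87.  -0.  67. -29.]
xt [0.71  0.705 0.007] zt [ 0.011 -0.002 -1.   ]
offset cm [-44.14, 40.78, 4.72] rot deg [0.0, -0.24, 89.8]
```

View pics/w12.png

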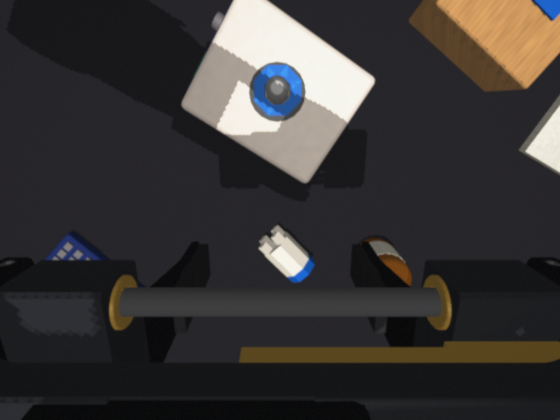

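View pics/s12.png

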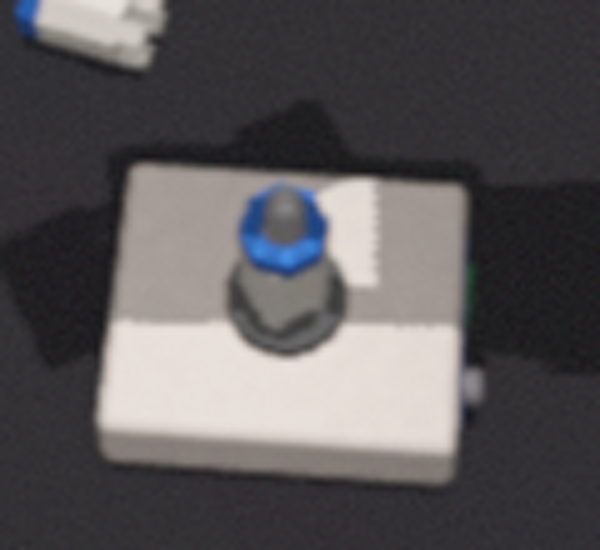

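Both views show the sleeve seated squarely on the flange with the spindle through it: blue ring at (277,91) in the wrist image and (285,228) in the side crop. Now for the carousel.

```bash
python3 - <<'E'
from h import *
d=np.load('w12.npz');KP=(d['K'],d['P'])
im=cv2.imread('pics/w12.png')[:,:,::-1]
H=cv2.cvtColor(np.ascontiguousarray(im),cv2.COLOR_RGB2HSV)
o=((H[...,0]>95)&(H[...,0]<125)&(H[...,1]>150)&(H[...,2]>60)).astype(np.uint8)
o[:55]=0;o[130:]=0;o[:,:240]=0;o[:,320:]=0
x,y,w,h=cv2.boundingRect(o);print(x,y,w,h,plane(KP,x+w/2-.5,y+h/2-.5,.12))
go([.491,-.3375,.20],Rdown(-20))
E
```

```text
254 65 47 50 [0.45219999 0.32737792 0.12      ]
offset cm [-44.14, 40.78, 4.72] rot deg [0.05, -0.23, 64.8]
```

Emit:
drive_tool:
  plan:
    - {"offset": [-44.1, 40.8, 4], "delta_rot": [0, 0, 65], "jaw": 8.5}
    - {"offset": [-44.1, 40.8, 4], "delta_rot": [0, 0, 65], "jaw": 8.5}
    - {"offset": [-44.1, 40.8, 4], "delta_rot": [0, 0, 65], "jaw": 8.5}
    - {"offset": [-44.1, 40.8, 4], "delta_rot": [0, 0, 65], "jaw": 8.5}
    - {"offset": [-44.1, 40.8, 4], "delta_rot": [0, 0, 65], "jaw": 8.5}
    - {"offset": [-44.1, 40.8, 4], "delta_rot": [0, 0, 65], "jaw": 8.5}
    - {"offset": [-44.1, 40.8, 4], "delta_rot": [0, 0, 65], "jaw": 8.5}
    - {"offset": [-44.1, 40.8, 4], "delta_rot": [0, 0, 65], "jaw": 8.5}

```text
time: 17.87
position: [0.5016, -0.0686, 0.2245]
tool_rot: [0.994, -0.11, 0.001, -0.0]
ft_force: [0.4, -0.5, -0.6]
grip_width: 0.0855
```

```bash
python3 - <<'E'
from h import *
st();go([.491,-.3375,.20],Rdown(-20))
E
```

```text
t 17.87 p [ 0.5016 -0.0686  0.2245] F [ 0.45 -0.46 -0.59] M [ 0.018 -0.075 -0.013] w 0.0855 q [-20.  21.  99.   0.  60.  -8.]
xt [ 0.976 -0.218  0.002] zt [ 0.002  0.001 -1.   ]
offset cm [4.83, 26.48, 2.44] rot deg [-0.07, -0.12, 7.39]
```

Emit:
drive_tool:
  plan:
    - {"offset": [4.8, 26.5, 2.4], "delta_rot": [0, 0, 7.4], "jaw": 8.5}
    - {"offset": [4.8, 26.5, 2.4], "delta_rot": [0, 0, 7.4], "jaw": 8.5}
    - {"offset": [4.8, 26.5, 2.4], "delta_rot": [0, 0, 7.4], "jaw": 8.5}
    - {"offset": [4.8, 26.5, 2.4], "delta_rot": [0, 0, 7.4], "jaw": 8.5}
    - {"offset": [4.8, 26.5, 2.4], "delta_rot": [0, 0, 7.4], "jaw": 8.5}
    - {"offset": [4.8, 26.5, 2.4], "delta_rot": [0, 0, 7.4], "jaw": 8.5}
    - {"offset": [4.8, 26.5, 2.4], "delta_rot": [0, 0, 7.4], "jaw": 8.5}
    - {"offset": [4.8, 26.5, 2.4], "delta_rot": [0, 0, 7.4], "jaw": 8.5}

```text
time: 18.53
position: [0.4931, -0.3414, 0.2002]
tool_rot: [0.985, -0.173, 0.002, 0.001]
ft_force: [0.9, -1.1, 0.2]
grip_width: 0.0849
```

```bash
python3 - <<'E'
from h import *
camera('top');st()
KP=cam('wrist')
b=camera('wrist');np.savez('w13.npz',K=KP[0],P=KP[1]);cv2.imwrite('pics/w13.png',b[:,:,::-1])
E
```

```text
t 18.58 p [ 0.4929 -0.3383  0.2001] F [-1.06  0.79 -0.03] M [-0.006 -0.015 -0.026] w 0.0855 q [-45.  30.  88.   0.  63. -25.]
xt [ 0.94  -0.34   0.002] zt [ 0.003  0.001 -1.   ]
```

View pics/w13.png

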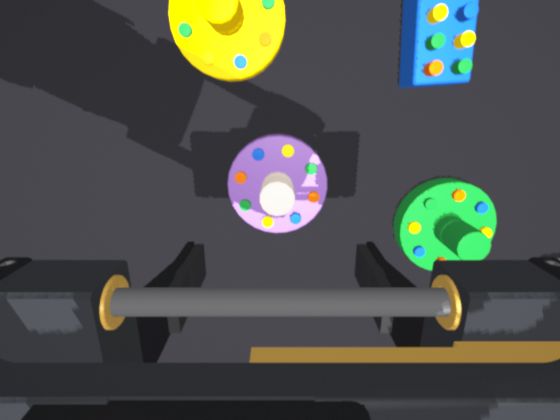

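The lilac carousel is at (277,184) with its white hub top at (277,200); yellow is at (227,20) and green at (445,225).

```bash
python3 - <<'E'
from h import *
d=np.load('w13.npz');KP=(d['K'],d['P'])
im=cv2.imread('pics/w13.png')[:,:,::-1]
H=cv2.cvtColor(np.ascontiguousarray(im),cv2.COLOR_RGB2HSV)
o=((H[...,1]<50)&(H[...,2]>190)).astype(np.uint8);o[:165]=0;o[225:]=0;o[:,:250]=0;o[:,:]*=1;o[:,305:]=0
n,l,s,c=cv2.connectedComponentsWithStats(o);i=1+np.argmax(s[1:,4]);print(s[i],c[i])
x,y,w,h,_=s[i]
# lower part of hub blob is top circle: diameter=w
print('hub',plane(KP,x+w/2-.5,y+h-w/2-.5,.075),plane(KP,*c[i],.07))
m=((H[...,0]>120)&(H[...,0]<155)&(H[...,1]>50)).astype(np.uint8);m[:125]=0;m[240:]=0;m[:,:220]=0;m[:,335:]=0
x,y,w,h=cv2.boundingRect(m);print(x,y,w,h,'disc',plane(KP,x+w/2-.5,y+h/2-.5,.02),plane(KP,x+w/2-.5,y+h/2-.5,.024))
st();go([.4915,-.3383,.042],Rdown(-20))
E
```

```text
[ 259  172   46   53 1584] [279.69318182 197.82954545]
hub [ 0.49280426 -0.34080424  0.075     ] [ 0.49195737 -0.33817413  0.07      ]
227 133 101 101 disc [ 0.49023176 -0.33448067  0.02      ] [ 0.49057546 -0.33361577  0.024     ]
t 18.63 p [ 0.4928 -0.3364  0.2002] F [ 0.06  1.34 -0.02] M [-0.015 -0.062  0.059] w 0.0853 q [-45.  30.  88.   0.  63. -25.]
xt [ 0.941 -0.338  0.001] zt [ 0.002  0.002 -1.   ]
offset cm [-0.08, 0.26, 15.82] rot deg [-0.14, -0.07, 0.22]
```

Emit:
drive_tool:
  plan:
    - {"offset": [-0.1, 0.1, 4], "delta_rot": [0, 0, 0], "jaw": 8.5}
    - {"offset": [-0.1, 0.1, 8], "delta_rot": [0, 0, 0], "jaw": 8.5}
    - {"offset": [-0.1, 0.1, 9], "delta_rot": [0, 0, 0], "jaw": 7.5}
    - {"offset": [-0.1, 0.1, 9], "delta_rot": [0, 0, 0], "jaw": 7}
    - {"offset": [-0.1, 0.1, 9], "delta_rot": [0, 0, 0], "jaw": 6.5}
    - {"offset": [-0.1, 0.1, 9], "delta_rot": [0, 0, 0], "jaw": 6.5}
    - {"offset": [-0.1, 0.1, 9], "delta_rot": [0, 0, 0], "jaw": 6.5}
    - {"offset": [-0.1, 0.1, 9], "delta_rot": [0, 0, 0], "jaw": 6.5}

```text
time: 19.3
position: [0.4932, -0.3389, 0.1127]
tool_rot: [0.985, -0.171, 0.003, 0.001]
ft_force: [-0.9, -0.3, 0.9]
grip_width: 0.0654
```

```bash
python3 - <<'E'
from h import *
st()
KP=cam('wrist')
b=camera('wrist');np.savez('w14.npz',K=KP[0],P=KP[1]);cv2.imwrite('pics/w14.png',b[:,:,::-1])
for p in([.491,-.337,.075],[.491,-.337,.024]):print(proj(KP,p))
E
```

```text
t 19.3 p [ 0.4932 -0.3389  0.1127] F [-0.87 -0.26  0.94] M [-0.009 -0.084 -0.022] w 0.0654 q [-45.  36.  92.   0.  52. -26.]
xt [ 0.941 -0.337  0.007] zt [ 0.006 -0.003 -1.   ]
[276.98186263 233.0720017 ]
[277.105818   209.69065517]
```

View pics/w14.png

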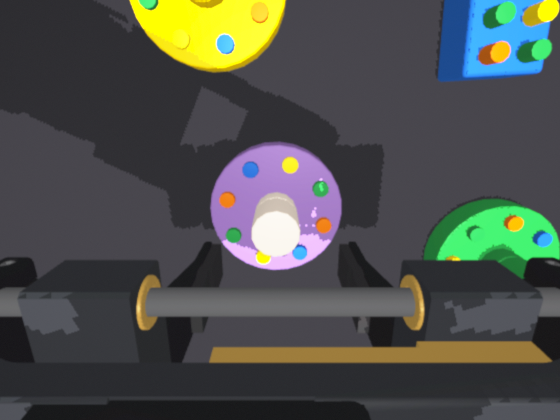

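Hub top is at (275,233) in the image, against (277,233) predicted, so it's within 1–2 mm. Descending to grip.

Emit:
drive_tool:
  plan:
    - {"offset": [-0.3, -0.1, 1.5], "delta_rot": [0, 0, 0], "jaw": 6.5}
    - {"offset": [-0.3, -0.1, 4.5], "delta_rot": [0, 0, 0], "jaw": 6.5}
    - {"offset": [-0.3, -0.1, 6.5], "delta_rot": [0, 0, 0], "jaw": 6}
    - {"offset": [-0.3, -0.1, 7.2], "delta_rot": [0, 0, 0], "jaw": 5}
    - {"offset": [-0.3, -0.1, 7.2], "delta_rot": [0, 0, 0], "jaw": 3}
    - {"offset": [-0.3, -0.1, 7.2], "delta_rot": [0, 0, 0], "jaw": 3}
    - {"offset": [-0.3, -0.1, 7.2], "delta_rot": [0, 0, 0], "jaw": 3}
    - {"offset": [-0.3, -0.1, 7.2], "delta_rot": [0, 0, 0], "jaw": 3}
  squeeze: 30

```text
time: 20.02
position: [0.4907, -0.3371, 0.0401]
tool_rot: [0.985, -0.171, 0.003, 0.001]
ft_force: [0.7, 0.4, -0.7]
grip_width: 0.0353
```

Emit:
drive_tool:
  plan:
    - {"offset": [0, 0, 0], "delta_rot": [0, 0, 0], "jaw": 3}
    - {"offset": [0, 0, 0], "delta_rot": [0, 0, 0], "jaw": 3}
    - {"offset": [0, 0, 0], "delta_rot": [0, 0, 0], "jaw": 3}
    - {"offset": [0, 0, 0], "delta_rot": [0, 0, 0], "jaw": 3}
    - {"offset": [0, 0, 0], "delta_rot": [0, 0, 0], "jaw": 3}
    - {"offset": [0, 0, 0], "delta_rot": [0, 0, 0], "jaw": 3}
    - {"offset": [0, 0, 0], "delta_rot": [0, 0, 0], "jaw": 3}
    - {"offset": [0, 0, 0], "delta_rot": [0, 0, 0], "jaw": 3}

```text
time: 20.68
position: [0.4908, -0.3371, 0.0401]
tool_rot: [0.985, -0.171, 0.003, 0.001]
ft_force: [0.2, 0.0, 6.3]
grip_width: 0.0334
```

```bash
python3 - <<'E'
from h import *
st()
E
```

```text
t 20.68 p [ 0.4908 -0.3371  0.0401] F [0.17 0.02 6.32] M [ 0.044 -0.028  0.004] w 0.0334 q [-45.  42.  94.   0.  43. -26.]
xt [ 0.941 -0.338  0.006] zt [ 0.005 -0.003 -1.   ]
```

Emit:
drive_tool:
  plan:
    - {"offset": [0, 0, -1], "delta_rot": [0, 0, 0], "jaw": 3}
    - {"offset": [0, 0, -3], "delta_rot": [0, 0, 0], "jaw": 3}
    - {"offset": [0, 0, -6], "delta_rot": [0, 0, 0], "jaw": 3}
    - {"offset": [0, 0, -9.5], "delta_rot": [0, 0, 0], "jaw": 3}
    - {"offset": [0, 0, -13], "delta_rot": [0, 0, 0], "jaw": 3}
    - {"offset": [0, 0, -16], "delta_rot": [0, 0, 0], "jaw": 3}
    - {"offset": [0, 0, -18], "delta_rot": [0, 0, 0], "jaw": 3}
    - {"offset": [0, 0, -19], "delta_rot": [0, 0, 0], "jaw": 3}

```text
time: 21.35
position: [0.4899, -0.3367, 0.2321]
tool_rot: [0.985, -0.171, 0.003, 0.001]
ft_force: [-0.1, -1.2, -2.7]
grip_width: 0.0333
```

```bash
python3 - <<'E'
from h import *
st();go([.4522,.3270,.23],Rdown(-20))
crop(camera('wrist'),100,60,460,330,2,'pics/w15.png')
E
```

```text
t 21.35 p [ 0.4899 -0.3367  0.2321] F [-0.14 -1.16 -2.67] M [-0.048 -0.085 -0.028] w 0.0333 q [-45.  27.  86.   0.  66. -26.]
xt [ 0.941 -0.338  0.007] zt [ 0.006 -0.004 -1.   ]
offset cm [-25.95, -61.2, -0.07] rot deg [0.08, -0.41, 0.27]
```

View pics/w15.png

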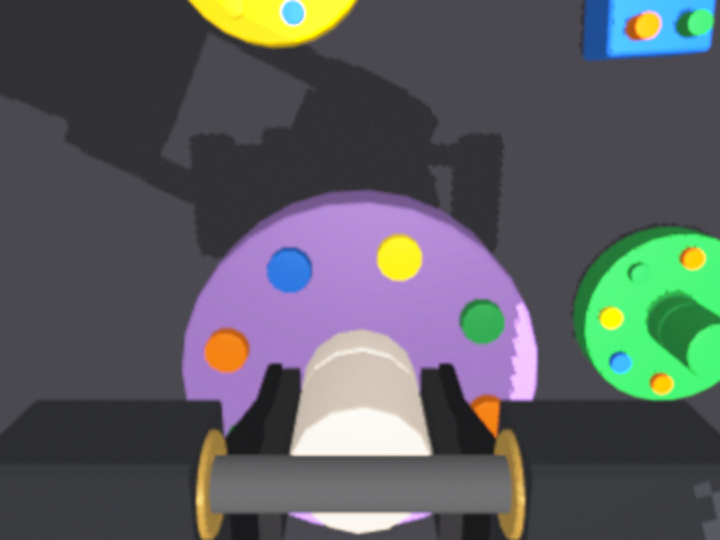

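```bash
python3 - <<'E'
from h import *
c=calibration('wrist');KP=(np.array(c['K']),np.array(c['tool_from_camera']))
print(plane(KP,280.2,291.2,-.035), proj(KP,[0,0,-.035]), proj(KP,[0,.017,-.035]),proj(KP,[0,-.055,.016]))
E
```

```text
[-0.00087505 -0.00216104 -0.035     ] [282.11353668 295.31983701] [282.08865604 326.51880175] [281.5614629  158.28348587]
```

The carousel is held level, and its hub edge is where prediction puts it (offset about 0). Carrying it over.

Emit:
drive_tool:
  plan:
    - {"offset": [-0.8, -1.8, 0], "delta_rot": [0, 0, 0], "jaw": 3}
    - {"offset": [-2, -4.7, 0], "delta_rot": [0, 0, 0], "jaw": 3}
    - {"offset": [-3.5, -8.2, 0], "delta_rot": [0, 0, 0], "jaw": 3}
    - {"offset": [-5, -11.8, 0], "delta_rot": [0, 0, 0], "jaw": 3}
    - {"offset": [-6.5, -15.3, 0], "delta_rot": [0, 0, 0], "jaw": 3}
    - {"offset": [-8, -18.9, 0], "delta_rot": [0, 0, 0], "jaw": 3}
    - {"offset": [-9.5, -22.4, 0], "delta_rot": [0, 0, 0], "jaw": 3}
    - {"offset": [-11, -26, 0], "delta_rot": [0, 0, 0], "jaw": 3}

```text
time: 22.07
position: [0.4715, -0.0522, 0.2268]
tool_rot: [0.985, -0.172, -0.001, -0.0]
ft_force: [1.9, 0.1, -2.3]
grip_width: 0.0336
```

Emit:
drive_tool:
  plan:
    - {"offset": [-1.5, -3.6, 0], "delta_rot": [0, 0, 0], "jaw": 3}
    - {"offset": [-3, -7.2, 0], "delta_rot": [0, 0, 0], "jaw": 3}
    - {"offset": [-4.5, -10.7, 0], "delta_rot": [0, 0, 0], "jaw": 3}
    - {"offset": [-6, -14.3, 0], "delta_rot": [0, 0, 0], "jaw": 3}
    - {"offset": [-7.5, -17.8, 0], "delta_rot": [0, 0, 0], "jaw": 3}
    - {"offset": [-9, -21.4, 0], "delta_rot": [0, 0, 0], "jaw": 3}
    - {"offset": [-10.5, -24.9, 0], "delta_rot": [0, 0, 0], "jaw": 3}
    - {"offset": [-12, -28.5, 0], "delta_rot": [0, 0, 0], "jaw": 3}

```text
time: 22.73
position: [0.4547, 0.2558, 0.2264]
tool_rot: [0.985, -0.171, -0.0, 0.001]
ft_force: [0.8, -0.8, -1.9]
grip_width: 0.033
```

```bash
python3 - <<'E'
from h import *
st();go([.4522,.3270,.22],Rdown(-20))
E
```

```text
t 22.73 p [0.4547 0.2558 0.2264] F [ 0.78 -0.83 -1.87] M [-0.017 -0.105 -0.015] w 0.033 q [17. 22. 96. -0. 62. 37.]
xt [ 0.941 -0.338 -0.   ] zt [-0.001 -0.002 -1.   ]
offset cm [-2.64, -6.62, 0.62] rot deg [0.13, 0.02, 0.27]
```

Emit:
drive_tool:
  plan:
    - {"offset": [-1.2, -3, 0.3], "delta_rot": [0, 0, 0], "jaw": 3}
    - {"offset": [-2, -5, 0.5], "delta_rot": [0, 0, 0], "jaw": 3}
    - {"offset": [-2.5, -6.2, 0.6], "delta_rot": [0, 0, 0], "jaw": 3}
    - {"offset": [-2.6, -6.6, 0.6], "delta_rot": [0, 0, 0], "jaw": 3}
    - {"offset": [-2.6, -6.6, 0.6], "delta_rot": [0, 0, 0], "jaw": 3}
    - {"offset": [-2.6, -6.6, 0.6], "delta_rot": [0, 0, 0], "jaw": 3}
    - {"offset": [-2.6, -6.6, 0.6], "delta_rot": [0, 0, 0], "jaw": 3}
    - {"offset": [-2.6, -6.6, 0.6], "delta_rot": [0, 0, 0], "jaw": 3}

```text
time: 23.4
position: [0.4549, 0.324, 0.2222]
tool_rot: [0.985, -0.172, 0.001, 0.0]
ft_force: [-1.5, 0.8, -1.4]
grip_width: 0.0333
```

```bash
python3 - <<'E'
from h import *
camera('top');st();go([.4522,.3270,.20],Rdown(-20))
a=camera('side')
crop(a,190,260,340,400,4,'pics/s16.png')
E
```

```text
t 23.45 p [0.455  0.3242 0.2223] F [-0.75 -1.22 -1.71] M [-0.018 -0.034 -0.042] w 0.0337 q [24. 25. 92. -0. 63. 44.]
xt [ 0.941 -0.339  0.003] zt [ 0.003 -0.001 -1.   ]
offset cm [-0.36, -0.17, 2.23] rot deg [-0.01, -0.18, 0.16]
```

View pics/s16.png

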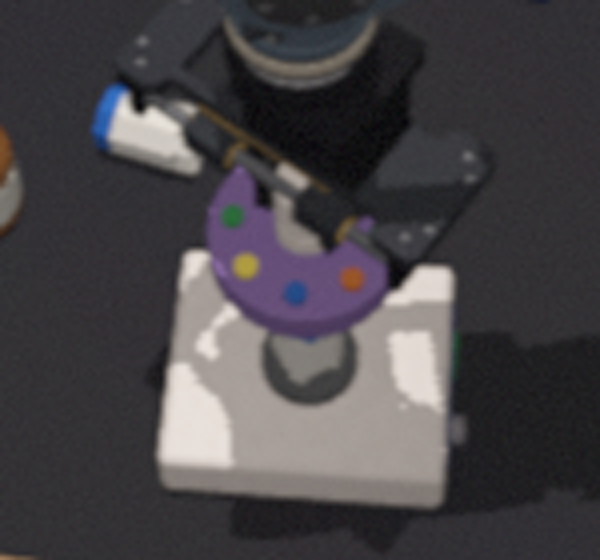

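The carousel is above the spindle, at (300,250) in the crop. I'll correct by about 4 mm and lower it onto the tip.

Emit:
drive_tool:
  plan:
    - {"offset": [-0.35, -0.15, 0], "delta_rot": [0, 0, 0], "jaw": 3}
    - {"offset": [-0.35, -0.15, 0.5], "delta_rot": [0, 0, 0], "jaw": 3}
    - {"offset": [-0.35, -0.15, 1.3], "delta_rot": [0, 0, 0], "jaw": 3}
    - {"offset": [-0.35, -0.15, 2.0], "delta_rot": [0, 0, 0], "jaw": 3}
    - {"offset": [-0.35, -0.15, 2.5], "delta_rot": [0, 0, 0], "jaw": 3}
    - {"offset": [-0.35, -0.15, 3.0], "delta_rot": [0, 0, 0], "jaw": 3}
    - {"offset": [-0.35, -0.15, 3.5], "delta_rot": [0, 0, 0], "jaw": 3}
    - {"offset": [-0.35, -0.15, 3.7], "delta_rot": [0, 0, 0], "jaw": 3}

```text
time: 24.17
position: [0.4521, 0.3279, 0.1842]
tool_rot: [0.985, -0.171, 0.002, 0.0]
ft_force: [0.4, -0.2, -1.9]
grip_width: 0.0332
```

```bash
python3 - <<'E'
from h import *
st();go([.4522,.3270,.17],Rdown(-20))
E
```

```text
t 24.17 p [0.4521 0.3279 0.1842] F [ 0.44 -0.16 -1.92] M [-0.024 -0.156  0.066] w 0.0332 q [25. 28. 94. -0. 58. 44.]
xt [ 0.941 -0.338  0.003] zt [ 0.003 -0.001 -1.   ]
offset cm [0.03, 0.08, 1.42] rot deg [-0.01, -0.17, 0.27]
```

Emit:
drive_tool:
  plan:
    - {"offset": [0, 0.05, 0.4], "delta_rot": [0, 0, 0], "jaw": 3}
    - {"offset": [0, 0.05, 0.8], "delta_rot": [0, 0, 0], "jaw": 3}
    - {"offset": [0, 0.05, 1.2], "delta_rot": [0, 0, 0], "jaw": 3}
    - {"offset": [0, 0.05, 1.5], "delta_rot": [0, 0, 0], "jaw": 3}
    - {"offset": [0, 0.05, 1.7], "delta_rot": [0, 0, 0], "jaw": 3}
    - {"offset": [0, 0.05, 1.85], "delta_rot": [0, 0, 0], "jaw": 3}
    - {"offset": [0, 0.05, 2.0], "delta_rot": [0, 0, 0], "jaw": 3}
    - {"offset": [0, 0.05, 2.0], "delta_rot": [0, 0, 0], "jaw": 3}

```text
time: 24.83
position: [0.4521, 0.3276, 0.1651]
tool_rot: [0.985, -0.171, 0.002, -0.0]
ft_force: [0.6, -0.4, -2.9]
grip_width: 0.033
```

```bash
python3 - <<'E'
from h import *
st()
E
```

```text
t 24.83 p [0.4521 0.3276 0.1651] F [ 0.58 -0.35 -2.91] M [-0.014 -0.379  0.014] w 0.033 q [25. 29. 95. -0. 55. 44.]
xt [ 0.941 -0.338  0.003] zt [ 0.004 -0.    -1.   ]
```

Emit:
drive_tool:
  plan:
    - {"offset": [0, 0, 0.05], "delta_rot": [0, 0, 0], "jaw": 3}
    - {"offset": [0, 0, 0.1], "delta_rot": [0, 0, 0], "jaw": 3}
    - {"offset": [0, 0, 0.15], "delta_rot": [0, 0, 0], "jaw": 3}
    - {"offset": [0, 0, 0.2], "delta_rot": [0, 0, 0], "jaw": 3}
    - {"offset": [0, 0, 0.25], "delta_rot": [0, 0, 0], "jaw": 3}
    - {"offset": [0, 0, 0.25], "delta_rot": [0, 0, 0], "jaw": 3}
    - {"offset": [0, 0, 0.25], "delta_rot": [0, 0, 0], "jaw": 3}
    - {"offset": [0, 0, 0.25], "delta_rot": [0, 0, 0], "jaw": 3}

```text
time: 25.5
position: [0.4524, 0.3279, 0.165]
tool_rot: [0.985, -0.171, 0.003, -0.001]
ft_force: [-0.9, -0.2, 11.0]
grip_width: 0.0332
```

```bash
python3 - <<'E'
from h import *
st()
E
```

```text
t 25.5 p [0.4524 0.3279 0.165 ] F [-0.89 -0.18 11.02] M [-0.266  0.357 -0.099] w 0.0332 q [25. 29. 95. -0. 55. 44.]
xt [ 0.941 -0.338  0.005] zt [ 0.005  0.001 -1.   ]
```

Contact is at the expected height (TCP z 0.165). Relaxing and releasing.

Emit:
drive_tool:
  plan:
    - {"offset": [0, 0, -0.2], "delta_rot": [0, 0, 0], "jaw": 3}
    - {"offset": [0, 0, -0.2], "delta_rot": [0, 0, 0], "jaw": 3}
    - {"offset": [0, 0, -0.2], "delta_rot": [0, 0, 0], "jaw": 3.8}
    - {"offset": [0, 0, -0.2], "delta_rot": [0, 0, 0], "jaw": 5}
    - {"offset": [0, 0, -0.2], "delta_rot": [0, 0, 0], "jaw": 6}
    - {"offset": [0, 0, -0.2], "delta_rot": [0, 0, 0], "jaw": 6.5}
    - {"offset": [0, 0, -0.2], "delta_rot": [0, 0, 0], "jaw": 6.5}
    - {"offset": [0, 0, -0.2], "delta_rot": [0, 0, 0], "jaw": 6.5}

```text
time: 26.17
position: [0.4517, 0.3275, 0.1644]
tool_rot: [0.985, -0.171, 0.001, 0.0]
ft_force: [0.1, -1.3, -0.7]
grip_width: 0.0614
```

Emit:
drive_tool:
  plan:
    - {"offset": [0, 0, 0], "delta_rot": [0, 0, 0], "jaw": 6.5}
    - {"offset": [0, 0, -1], "delta_rot": [0, 0, 0], "jaw": 6.5}
    - {"offset": [0, 0, -3], "delta_rot": [0, 0, 0], "jaw": 6.5}
    - {"offset": [0, 0, -6], "delta_rot": [0, 0, 0], "jaw": 6.5}
    - {"offset": [0, 0, -9], "delta_rot": [0, 0, 0], "jaw": 6.5}
    - {"offset": [0, 3, -11], "delta_rot": [0, 0, 0], "jaw": 6.5}
    - {"offset": [0, 7, -12], "delta_rot": [0, 0, 0], "jaw": 6.5}
    - {"offset": [0, 11, -12], "delta_rot": [0, 0, 0], "jaw": 6.5}

```text
time: 26.83
position: [0.4159, 0.224, 0.288]
tool_rot: [0.985, -0.17, 0.005, -0.001]
ft_force: [1.5, -0.7, -1.0]
grip_width: 0.0647
```

```bash
python3 - <<'E'
from h import *
camera('top');camera('top');st();KP=cam('wrist')
b=camera('wrist');a=camera('side');t=camera('top');np.savez('w17.npz',K=KP[0],P=KP[1])
cv2.imwrite('pics/w17.png',b[:,:,::-1]);crop(a,190,260,340,400,4,'pics/s17.png');cv2.imwrite('pics/t17.png',t[:,:,::-1])
for z in(.125,.149,.2):print(z,proj(KP,[.4522,.327,z]),proj(cam('side'),[.4522,.327,z]))
E
```

```text
t 26.93 p [0.4114 0.2203 0.2855] F [-0.08  0.51 -0.55] M [-0.004 -0.044 -0.013] w 0.0648 q [15. 13. 99. -0. 67. 35.]
xt [ 0.94  -0.341  0.002] zt [ 0.001 -0.003 -1.   ]
0.125 [282.57901184  71.07965666] [267.05414759 334.92227889]
0.149 [282.86166867  68.1552252 ] [266.95839376 330.1623715 ]
0.2 [283.6522331   59.97586669] [266.74473989 319.54167298]
```

View pics/w17.png

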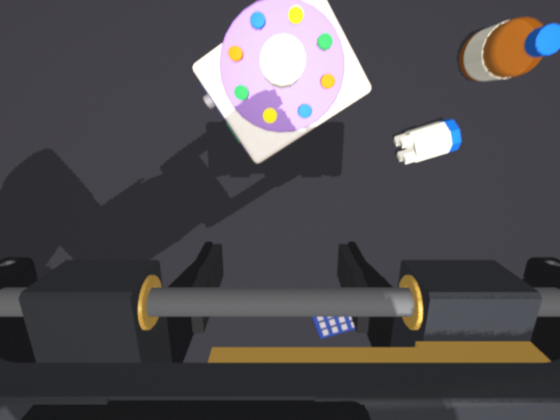

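View pics/s17.png

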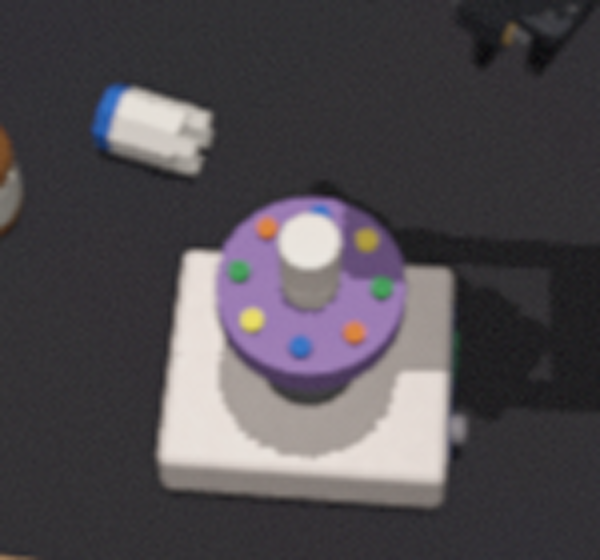

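View pics/t17.png

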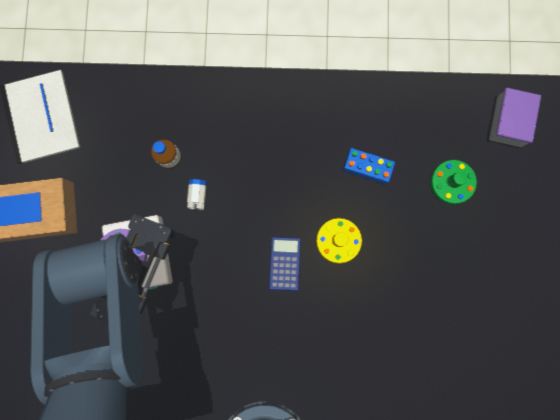

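The hub top is at (283,60) in the wrist image (predicted 283.7,60.0) and (267,320) in the side image (predicted 266.7,319.5). So the carousel is centred and at home height. The bottle, rack and calculator are at their starting pixels, and the gripper is clear. Handing in.

```bash
python3 -c "
from h import *
st();print(hand_in())"
```

```text
t 27.08 p [0.415  0.2243 0.2854] F [0.72 0.04 0.73] M [ 0.018 -0.09   0.026] w 0.0649 q [15. 14. 99. -0. 67. 35.]
xt [ 0.941 -0.339  0.005] zt [ 0.005  0.    -1.   ]
the job is handed in; nothing more can be done
None
```

The job is handed in at 27.1 s of the 72 s allowed; `hand_in()` gave no verdict.

- **Sleeve:** I stood the rightmost sleeve on its teeth, let go, and regrasped it from above. It then went over the spindle with its gaps already lined up with the pin, which I measured at about 45° from the wrist image, so no searching turn was needed. It touched down within about 1 mm of the computed home height and 10 mm below where resting on the pin would stop it.
- **Carousel:** The lilac carousel came to rest on the sleeve at the expected height. After release its hub top was within about 1 px of the predicted home position in both the wrist and side views.
- **Neighbours:** The bottle, rack and calculator looked unmoved in the last top image, judged by eye. The gripper was clear, with no meaningful contact force. The last checks turned up no failures or disagreements.

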